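# Sort the typing bench and shut the cold block

## Robot

A 7-joint arm with a two-finger parallel gripper is mounted at the origin on a cart in front of the work surface, level with it; the furniture and walls round the work are solid. World frame = base frame: x ahead of the robot, y to its left, z up, the work surface at z = 0. Lengths are in m, angles in rad, forces in N, time in s.
With the tool pointing down it reaches from about 0.4 to 0.85 m from the base axis. Payload 10.4 kg.
Tool frame: the origin (TCP) lies at the very end of the fingers, on their centre line; the grasp point (between the pads) lies 19 mm behind it; z points along the fingers, y is the line along which they close (so a half turn about z gives the same grasp; the last joint's range is limited). The gripper opens to 85 mm and grips with 20 to 120 N. Pads are 22 mm wide; open, the fingers measure 114 mm over their backs; the gripper's body (76 mm by 85 mm) begins 54 mm behind the grasp point. The pads swing forward as they close: fully open they stand 13 mm farther back than shut.
Start: joints at [1.225, 0.332, -0.065, 1.46, 0.022, 1.35, -0.088], TCP at [0.198, -0.593, 0.231] pointing down, gripper open.
Joint ranges: [-2.6, 2.6], [-0.5, 2.12], [-1.47, 1.34], [0.16, 2.42], [-1.27, 4.41], [0.06, 2.06], [-2.6, 2.6]. Speed limits (rad/s): [2.22, 2.22, 2.79, 2.79, 3.14, 3.14, 3.14].

## Interface

Orientations are given as a unit quaternion [x, y, z, w].
In Python, from workcell import manip, optics gives the robot as it stands.
- The arm moves only by the tool jog_arm, never from a script. Its arguments are lists of equal length, an entry for each row: "dr": the turn, a rotation vector about the tool's x, y, z normalised to -1 to 1, where 1 is 4 degrees, a list of three; "translation": the shift along the tool's x, y, z normalised to -1 to 1, where 1 is 0.025 m, a list of three; "jaw": the opening, from 0 (shut) to 1 (fully open). A call has 1 to 10 rows; each row shifts and turns the commanded pose from where the row before left it, along the tool's axes as they then stand; what a row does not reach is not made up. A row lasts 1/10 s, in which the tool goes at most 50 mm and 8.59 degrees, less where a joint would pass 70% of its speed; a pose out of reach is approached as far as the arm can. A call with a number of a shift or a turn outside -1 to 1 is refused whole. A call with a gripper value outside its range is refused whole. The fingers move at their own pace and stop on an object; "squeeze" is the grip in N (left out, the last holds). Time passes only in rows, so rows that do not move let the fingers close. It gives the time, the measured TCP pose, the force, the opening and the grip force at its end, in the units of the state.
- manip.get_obs(): the state, without advancing time (a new reading comes with each control period).
- optics.camera(name): name is "scene" or "side" or "wrist"; returns a dict with "color" (400x640x3 uint8, red, green, blue), "mtx" (3x3 intrinsics, pixels), "R" (3x3) and "t" (3): a world point X has camera coordinates R X + t. Camera axes: x right, y down, z forward; pixel columns grow to the right and rows downward; lengths in m; the calibration is good to about 2 mm. The wrist camera is an equidistant fisheye: a pixel r from the principal point sees the ray r / f radians off the axis. A picture is of the moment at which its call begins. There is no depth.
- manip.hand_in(): hands the job in; it is judged then, once.
The state is a dict: "clock": time; "joint_pos": joint angles; "joint_velocities": joint speeds; "tau": joint torques, N m; "position": TCP position; "ee_rot": TCP orientation; "ft_force": force on the tool from outside, world axes, zero at the start; "torque": the same for the moment, N m; "grip_width": opening from 0.0 (shut) to 1.0 (fully open); "grasp_force": force on a finger pad.
Only numpy, scipy, OpenCV 4.12 (cv2) and the standard library are available. Lean on these libraries where they do the work, as an engineer would, in place of code of your own. Each camera call takes 0.05 s, during which the arm holds its last target. There are 200 camera calls.

## Task

Put the typing bench in order: the two tall dropper bottles belong upright in the white two-bay caddy and the two short flat-capped bottles upright in the two wells of the cold block, one bottle to each bay or well, and the used gel card lies flat in the steel tray. One bottle of each kind stands in the other kind's holder, so a place must be freed before it can be filled; leave the short bottle that is already in the cold block where it is and keep every bottle upright. When the right bottles stand in the cold block, shut its clear hood (a tall bottle would not fit under it) and leave everything standing free.

Things in the scene. Friction and masses are not known exactly. Their poses are not given: they have to be found in the camera images.
- tall_1: Tall dropper bottle, 25 mm diameter body, 99 mm high: round body up to 67 mm, collar to 75 mm, then a slender 15 mm wide dropper tip. Origin at the centre of its underside, z up along it; same all round. Grip the body, about 60 mm above its foot. Belongs in the caddy. At the start it stands wrongly in one of the cold block's wells (either one).
- tall_2: Tall dropper bottle, 25 mm diameter body, 99 mm high: round body up to 67 mm, collar to 75 mm, then a slender 15 mm wide dropper tip. Origin at the centre of its underside, z up along it; same all round. Grip the body, about 60 mm above its foot. Belongs in the caddy. At the start it stands on the open worktop.
- short_1: Short bottle with a broad flat cap, 25 mm diameter (cap 26 mm), 78 mm high, no dropper tip. Origin at the centre of its underside, z up along it; same all round. Belongs in the cold block. At the start it stands wrongly in one bay of the caddy, at the caddy's +y end; the other bay is empty.
- short_2: Short bottle with a broad flat cap, 25 mm diameter (cap 26 mm), 78 mm high, no dropper tip. Origin at the centre of its underside, z up along it; same all round. Belongs in the cold block. It already stands in one of the cold block's wells and stays there.
- gel_card: Flat square gel card, 52 x 53 x 6 mm, lying on the worktop. Origin at the centre of its underside, z up, x and y along its edges. Grip it across two facing edges, with the fingertips just above the surface.
- caddy: Fixed white open-topped caddy, 56 mm (its x) by 134 mm (its y), 36 mm high, a divider across its middle makes two bays, each 46 mm (x) by 59 mm (y) inside and centred at x 0, y +32 mm and y -32 mm. Walls 5 mm, floor 5 mm above the worktop. Two small ears at its ends. Origin at the centre of its underside, z up.
- steel_tray: Fixed shallow stainless tray, 104 mm (its x) by 150 mm (its y), rim 15.5 mm high, inside 98 by 144 mm, floor 3 mm above the worktop. Origin at the centre of its underside, z up. Empty at the start.
- cold_block: Fixed cold block, 110 mm (its x) by 150 mm (its y), 40 mm high, grey housing, aluminium top. Origin at the centre of its underside, z up, its front towards -x. Two round wells, 43 mm in diameter, centred at x 0, y +31 mm and y -31 mm, floor 10 mm above the worktop, 30 mm deep. Carries the clear hood.
- hood: Clear hood, 60 mm high, 150 mm wide, hinged on the cold block's rear top edge; origin on the hinge axis (its y), 55 mm behind the block's centre, 40.5 mm up. At the start it leans open on its stop, 1.95 rad from shut, 170 mm high. Turns easily with a slow damper: pushed forward to less than 60 degrees from shut it sinks shut by itself within 2 s; near upright it stays, or falls back open.
- hood_tab (a point): Middle of the outer face (up when shut, to the rear when open) of the white tab, 60 mm wide, 26 mm long, 6 mm thick, on the hood's free edge. From the hinge it lies 125 mm out along the hood and 6 mm above the hood's lower edge; 46.5 mm above the worktop when shut. The hood's front wall starts 112 mm from the hinge and rises from the root of this face. About 2 N here moves it.
Things that resemble listed ones, but are neither listed nor needed, are in the scene too. What is shaped like the short_1 but blue or turquoise is not meant.

How it is judged:
At the end, for the whole second after the job is handed in: Both tall bottles stand in the caddy, one in each bay, and both short bottles in the cold block, one in each well, all down on the floor and upright within 0.1 rad; the gel card lies flat on the tray's floor; the hood is shut to within about 5 mm at its tab; all at rest (((x of tall_1 in the frame of caddy between -0.014 and 0.014 m and y of tall_1 in the frame of caddy between 0.01 and 0.055 m and z of each of tall_1, tall_2 in the frame of caddy below 0.012 m and x of tall_2 in the frame of caddy between -0.014 and 0.014 m and y of tall_2 in the frame of caddy between -0.055 and -0.01 m) or (x of tall_1 in the frame of caddy between -0.014 and 0.014 m and y of tall_1 in the frame of caddy between -0.055 and -0.01 m and z of each of tall_1, tall_2 in the frame of caddy below 0.012 m and x of tall_2 in the frame of caddy between -0.014 and 0.014 m and y of tall_2 in the frame of caddy between 0.01 and 0.055 m)) and ((x of short_1 in the frame of cold_block between -0.014 and 0.014 m and y of short_1 in the frame of cold_block between 0.015 and 0.047 m and z of each of short_1, short_2 in the frame of cold_block below 0.016 m and x of short_2 in the frame of cold_block between -0.014 and 0.014 m and y of short_2 in the frame of cold_block between -0.047 and -0.015 m) or (x of short_1 in the frame of cold_block between -0.014 and 0.014 m and y of short_1 in the frame of cold_block between -0.047 and -0.015 m and z of each of short_1, short_2 in the frame of cold_block below 0.016 m and x of short_2 in the frame of cold_block between -0.014 and 0.014 m and y of short_2 in the frame of cold_block between 0.015 and 0.047 m)) and x of gel_card in the frame of steel_tray between -0.035 and 0.035 m and y of gel_card in the frame of steel_tray between -0.055 and 0.055 m and z of gel_card in the frame of steel_tray below 0.007 m and angle between gel_card's own z axis and vertical below 0.06 rad and z of hood_tab in the frame of cold_block below 0.052 m and angle between each of tall_1, tall_2, short_1, short_2's own z axis and vertical below 0.1 rad and linear speed of each of tall_1, tall_2, short_1, short_2, gel_card below 0.02 m/s); the robot touches nothing.
It fails at once if a bottle is tipped over (more than 0.6 rad) (angle between any of tall_1, tall_2, short_1, short_2's own z axis and vertical above 0.6 rad).
It fails at once if the short bottle already in the cold block is taken out or carried off (distance of short_2 from where it was at the start of the episode above 0.03 m).
It also fails if it takes over 115 s, if anything falls off the work surface, if the arm or the gripper's body presses on something with over 40 N, if the wrist force passes 120 N, or if a joint passes its speed limit or range.

## Working session

There is one attempt and no reset: what is moved stays moved. The work goes in short steps, Python scripts to look and compute and a tool call to move; the robot and the scene stay as the last step left them, time stands still between calls to the robot, and variables do not carry over. Pictures are saved under pics/ and viewed, at most 14 in all, crops included, and the job is handed in when it is done.

Besides the shell and the picture viewer there is one more tool, called after "Emit:" as name(argument=value, ...) on one line, values as JSON. jog_arm: Moves the arm, as the interface text tells. Scaled input: -1 to 1 covers 0.025 m each way for a shift and 4 degrees each way for a turn. Its arguments: {"type":"object","properties":{"dr":{"type":"array","items":{"type":"array","items":{"type":"number"}}},"translation":{"type":"array","items":{"type":"array","items":{"type":"number"}}},"jaw":{"type":"array","items":{"type":"number"}},"squeeze":{"type":"number"}},"required":["dr","translation","jaw"]}

```bash
ls; mkdir -p pics; python3 - <<'E'
from workcell import manip, optics
import cv2
print(manip.get_obs())
for n in("scene","side","wrist"):
    c=optics.camera(n); cv2.imwrite(f"pics/{n}0.png",c["color"][:,:,::-1])
    print(n,c["mtx"].tolist(),c["R"].tolist(),c["t"])
E
```

```text
pics
{'clock': 0.0, 'joint_pos': array([ 1.22539276,  0.33289499, -0.06468044,  1.46093117,  0.02157917,
        1.34988839, -0.08849757]), 'joint_velocities': array([-0.00059516,  0.00100179,  0.000298  ,  0.00222171, -0.00041131,
       -0.00067957,  0.00140946]), 'tau': array([-1.08204618e-03, -6.25455880e+01,  4.83110652e-02, -3.91613674e+01,
        1.60372298e-02,  9.80706769e-03, -2.19768327e-05]), 'position': array([ 0.19814062, -0.5923724 ,  0.23050628]), 'ee_rot': array([ 9.87002722e-01,  1.60701950e-01, -1.39833629e-04, -6.99913498e-04]), 'ft_force': array([-0.67128558, -0.47593708, -0.47002188]), 'torque': array([-0.00453773,  0.05070221, -0.05986868]), 'grasp_force': 0.0, 'grip_width': 0.998301845358109}
scene [[480.3963682382225, 0.0, 320.5716120140942], [0.0, 480.3963682382225, 195.2377377120383], [0.0, 0.0, 1.0]] [[-0.5945981869010215, -0.803997430160585, 0.0064131450313581525], [-0.6262085671291162, 0.4580816635246909, -0.6308914486633586], [0.5042973592912393, -0.37914287786746975, -0.7758446053007366]] [0.24074781 0.35381006 0.91772249]
side [[450.9372290925334, 0.0, 312.643004675331], [0.0, 450.9372290925334, 202.77084727970134], [0.0, 0.0, 1.0]] [[-0.28787874473806946, -0.9575613401144998, -0.014216477980018065], [-0.7568513923462445, 0.23658331551954512, -0.6092653811938854], [0.5867723563969118, -0.16463479199702075, -0.7928389414203325]] [0.09378811 0.40759326 1.03503814]
wrist [[309.70691628693146, 0.0, 324.6783064536735], [0.0, 309.70691628693146, 204.178384047787], [0.0, 0.0, 1.0]] [[0.31731182432562655, -0.9483190376336759, -0.002051585895073913], [-0.8977321070093705, -0.30108095877970376, 0.3216011820637692], [-0.3055982169248735, -0.10020608325763701, -0.9468729960720734]] [-0.62397202 -0.04155964  0.38094749]
```

View pics/scene0.png

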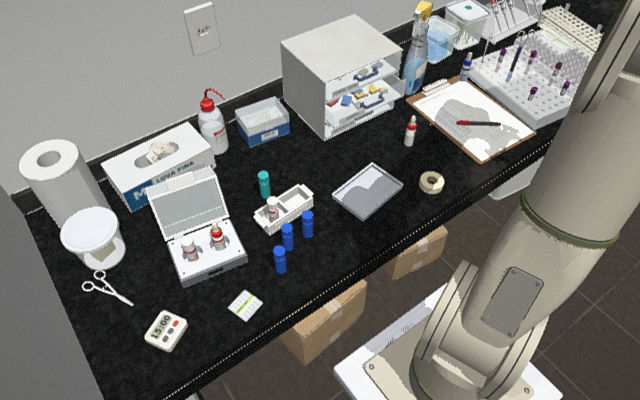

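View pics/side0.png

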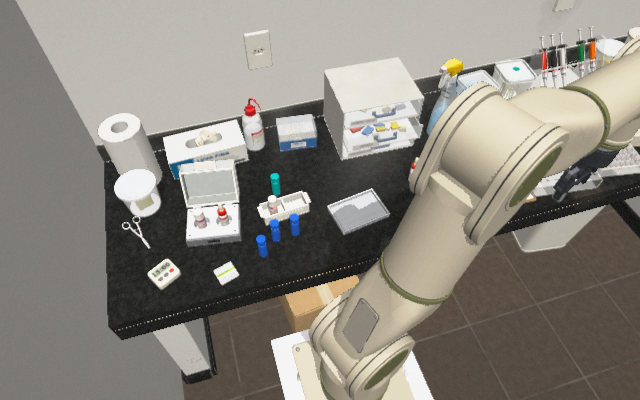

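Scene view: cold block (207,250) holds a short bottle at (190,248) and a red-tipped tall one at (217,236). The caddy is at (283,208) with a short bottle at (272,208), and the tray at (368,190). Candidates:
- **tall_2:** the red-tipped bottle at (410,130). Not the wash bottle (213,125) or spray bottle (415,60).
- **short_1:** the one in the caddy. Not the blue bottles (280,258), (288,236), (307,222) or the teal one (264,183).
- **gel card:** (246,305). Not the timer (165,330).

I'll check these in a close crop.

```bash
python3 - <<'E'
import cv2
im=cv2.imread("pics/scene0.png")
a=im[165:325,140:340]; cv2.imwrite("pics/c1.png",cv2.resize(a,None,fx=3.75,fy=3.75,interpolation=cv2.INTER_CUBIC))
b=im[105:225,320:460]; cv2.imwrite("pics/c2.png",cv2.resize(b,None,fx=5,fy=5,interpolation=cv2.INTER_CUBIC))
E
```

```text
(no output)
```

View pics/c1.png

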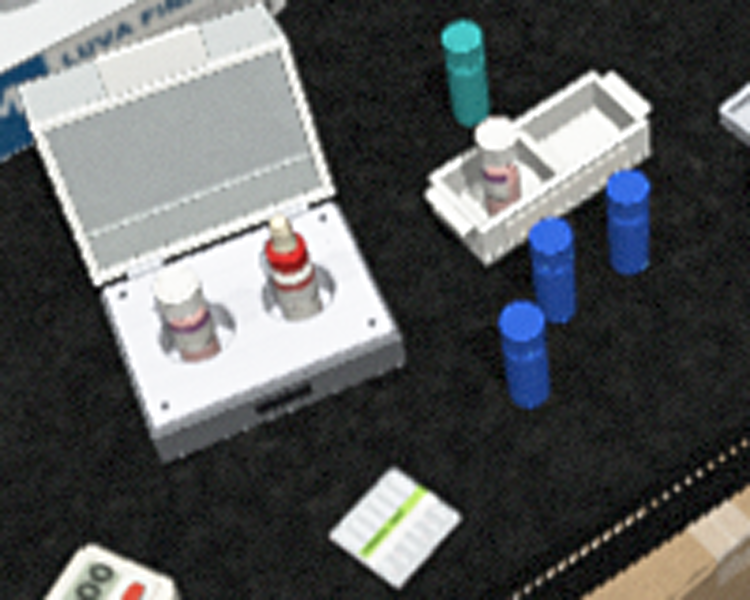

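View pics/c2.png

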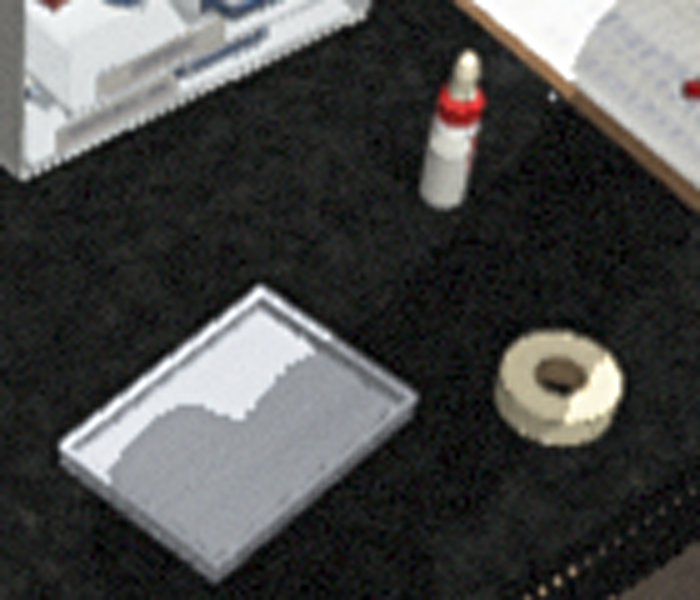

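The crop shows tall_1 in the block's -y well, tip (280,224), and short_2 in the +y well, cap (180,280). short_1 is in the caddy's +y bay, cap (496,128), and the gel card centre is at (396,527). In the second crop tall_2 has its tip at (467,55) and foot at (443,200), and the tray corners are clear.

```bash
cat > h.py <<'E'
import numpy as np
K=np.array([[480.3963682382225,0,320.5716120140942],[0,480.3963682382225,195.2377377120383],[0,0,1]])
R=np.array([[-0.5945981869010215,-0.803997430160585,0.0064131450313581525],[-0.6262085671291162,0.4580816635246909,-0.6308914486633586],[0.5042973592912393,-0.37914287786746975,-0.7758446053007366]])
t=np.array([0.24074781,0.35381006,0.91772249])
def ray(u,v,z,K=K,R=R,t=t):
    d=R.T@np.linalg.inv(K)@[u,v,1]; c=-R.T@t; return c+d*(z-c[2])/d[2]
def proj(X): p=K@(R@np.asarray(X)+t); return p[:2]/p[2]
c1=lambda u,v,z: ray(140+u/3.75-.37,165+v/3.75-.37,z)
c2=lambda u,v,z: ray(320+u/5-.4,105+v/5-.4,z)
E
python3 - <<'E'
from h import *
np.set_printoptions(precision=4,suppress=True)
for n,f,P,z in [("block RL FL FR RR",c1,[(105,285),(160,437),(403,345),(333,205)],.04),
 ("wells",c1,[(198,325),(300,287)],.04),("tall1tip",c1,[(280,224)],.109),("short2cap",c1,[(180,281)],.088),("short1cap",c1,[(496,130)],.083),
 ("gel",c1,[(395,467),(461,517),(400,587),(330,535)],.006),
 ("caddy L F R B",c1,[(430,195),(487,252),(650,110),(595,72)],.036),("div",c1,[(545,185),(507,132)],.036),
 ("decoys",c1,[(463,38),(523,318),(552,235),(628,187)],.078),
 ("tray",c2,[(262,287),(417,397),(217,575),(60,450)],.0155),("tall2 tip",c2,[(468,55)],.099),("foot",c2,[(443,200)],0)]:
    a=np.array([f(*p,z) for p in P]); print(n,a[:,:2].tolist() and np.round(a[:,:2],4).tolist(),"mean",a.mean(0)[:2])
    if len(a)==4: print("   edges",np.linalg.norm(np.roll(a,-1,0)-a,axis=1),"ang",np.degrees(np.arctan2(*(np.roll(a,-1,0)-a)[:,[1,0]].T)))
E
```

```text
block RL FL FR RR [[0.5789, 0.2942], [0.4673, 0.3134], [0.4389, 0.1734], [0.5506, 0.1562]] mean [0.5089 0.2343]
   edges [0.1132 0.1428 0.113  0.1408] ang [ 170.219  -101.4883   -8.7744   78.4091]
wells [[0.5212, 0.2627], [0.5095, 0.2019]] mean [0.5153 0.2323]
tall1tip [[0.5065, 0.204]] mean [0.5065 0.204 ]
short2cap [[0.5202, 0.2637]] mean [0.5202 0.2637]
short1cap [[0.5104, 0.0597]] mean [0.5104 0.0597]
gel [[0.3919, 0.2114], [0.343, 0.1977], [0.3273, 0.2468], [0.3769, 0.2623]] mean [0.3598 0.2295]
   edges [0.0507 0.0516 0.052  0.053 ] ang [-164.2565  107.7455   17.361   -73.6267]
caddy L F R B [[0.5248, 0.103], [0.4678, 0.0977], [0.4994, -0.0468], [0.5467, -0.0366]] mean [0.5097 0.0293]
   edges [0.0572 0.1479 0.0484 0.1413] ang [-174.694   -77.6566   12.1868   98.9271]
div [[0.4892, 0.0413], [0.5385, 0.0373]] mean [0.5138 0.0393]
decoys [[0.5891, 0.0342], [0.3915, 0.1189], [0.4291, 0.074], [0.4314, 0.0183]] mean [0.4603 0.0614]
   edges [0.215  0.0586 0.0558 0.1585] ang [156.797  -50.0396 -87.6697   5.7747]
tray [[0.5094, -0.2443], [0.4056, -0.2582], [0.3796, -0.1061], [0.4843, -0.0924]] mean [ 0.4447 -0.1753]
   edges [0.1047 0.1543 0.1055 0.1539] ang [-172.3352   99.691     7.4645  -80.6183]
tall2 tip [[0.5166, -0.3806]] mean [ 0.5166 -0.3806]
foot [[0.5108, -0.3775]] mean [ 0.5108 -0.3775]
```

```bash
cat > ov.py <<'E'
from h import *; import cv2
def rect(c,yaw,hx,hy,z,off=(0,0)):
    q=np.array([[1,1],[1,-1],[-1,-1],[-1,1]])*[hx,hy]+off
    r=np.array([[np.cos(yaw),-np.sin(yaw)],[np.sin(yaw),np.cos(yaw)]])
    return [np.r_[r@p+c,z] for p in q]
def draw(im,Q,o,s,col):
    p=np.array([(proj(x)-o+.5)*s-.5 for x in Q]); cv2.polylines(im,[np.round(p*8).astype(int)],True,col,1,cv2.LINE_AA,3)
E
python3 - <<'E'
from ov import *
im=cv2.imread("pics/scene0.png"); o=np.array([245,175]); s=9
a=cv2.resize(im[175:240,245:330],None,fx=s,fy=s,interpolation=cv2.INTER_CUBIC)
c=np.array([.5085,.030]);y=np.radians(9)
draw(a,rect(c,y,.028,.067,.036),o,s,(0,0,255)); draw(a,rect(c,y,.028,.067,0),o,s,(0,255,0))
for k in(.032,-.032): draw(a,rect(c,y,.023,.0295,.036,(0,k)),o,s,(255,0,0))
cv2.imwrite("pics/c3.png",a)
E
```

```text
(no output)
```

View pics/c3.png

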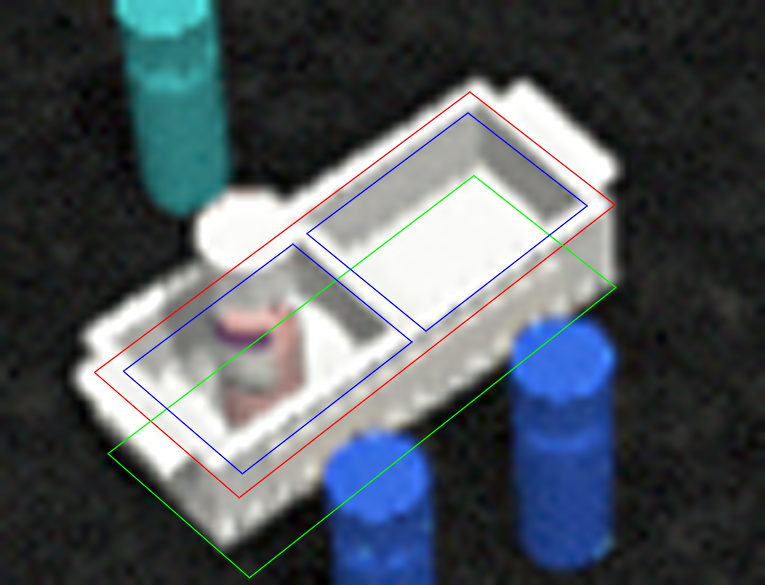

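```bash
python3 - <<'E'
from ov import *
from scipy.optimize import least_squares
o=np.array([245,175]); s=9
obs=[(-.028,.067,0,225,545),(-.028,-.067,0,613,287),(.028,-.067,.036,478,82),(.028,.067,.036,88,335)]
def P(p,x,y,z): 
    c,n=np.cos(p[2]),np.sin(p[2]); return (proj([p[0]+c*x-n*y,p[1]+n*x+c*y,z])-o+.5)*s-.5
f=lambda p: np.concatenate([P(p,*q[:3])-q[3:] for q in obs])
r=least_squares(f,[.51,.03,.15]); p=r.x; print(p,np.degrees(p[2]),r.fun)
im=cv2.imread("pics/scene0.png")
a=cv2.resize(im[175:240,245:330],None,fx=s,fy=s,interpolation=cv2.INTER_CUBIC)
c=p[:2];y=p[2]
draw(a,rect(c,y,.028,.067,.036),o,s,(0,0,255)); draw(a,rect(c,y,.028,.067,0),o,s,(0,255,0))
for k in(.032,-.032): draw(a,rect(c,y,.023,.0295,.036,(0,k)),o,s,(255,0,0))
# block + tray in second panel
o2=np.array([170,205]);s2=8
b=cv2.resize(im[205:290,165+5:255],None,fx=s2,fy=s2,interpolation=cv2.INTER_CUBIC)
C=np.array([.511,.234]);Y=np.radians(-10.5)
draw(b,rect(C,Y,.055,.075,.04),o2,s2,(0,0,255));draw(b,rect(C,Y,.055,.075,0),o2,s2,(0,200,0))
rr=np.array([[np.cos(Y),-np.sin(Y)],[np.sin(Y),np.cos(Y)]])
for k in(.031,-.031):
    w=rr@[0,k]+C; draw(b,[np.r_[w+.0215*np.array([np.cos(g),np.sin(g)]),.04] for g in np.linspace(0,6.2,40)],o2,s2,(255,0,0)); print(w)
h=600/680
out=np.zeros((600,800,3),np.uint8)
a2=cv2.resize(a,(400,306)); b2=cv2.resize(b,(600,600))
cv2.imwrite("pics/c4.png",b2); cv2.imwrite("pics/c4b.png",a)
E
```

```text
[0.51485047 0.02768245 0.08057084] 4.6163691699194 [-0.70549596  4.12578143  2.56134185 -3.67086678  3.45777601 -2.24042816
 -5.01781888  0.75303535]
[0.5166493 0.2644809]
[0.5053507 0.2035191]
```

View pics/c4.png

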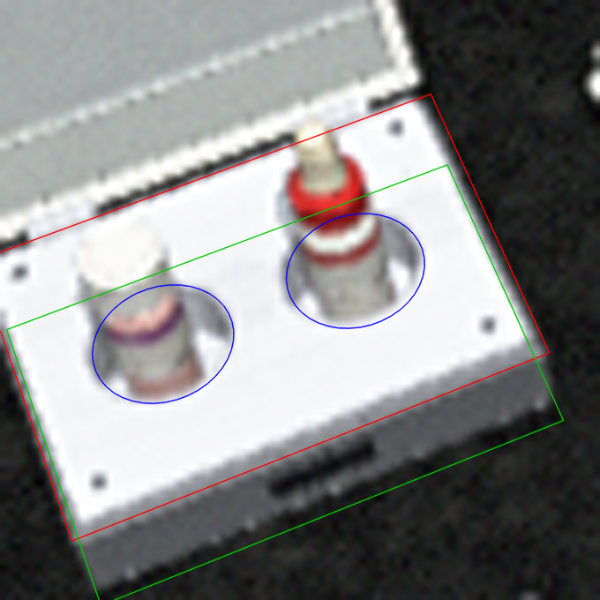

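The block fits at centre (0.513, 0.234) with yaw -10.5°, and the well overlays match to about 3 mm. The caddy fits at (0.515, 0.028) with yaw 4.6°, residual about 0.5 px.

Order: tall_1 to the -y bay, short_1 to the -y well, tall_2 to the +y bay, then card, then hood. I'll keep the closing axis along world x for the bottles.

```bash
cat > plan.py <<'E'
import sys,json,numpy as np
from scipy.spatial.transform import Rotation as Ro
# rows from the measured pose through waypoints (x,y,z,psi_deg); psi = yaw of tool y; shift in axes before each row's turn
def plan(wps,p=None,psi=None,vmax=.025):
    if p is None:
        from workcell import manip
        o=manip.get_obs(); p=np.array(o["position"]); m=Ro.from_quat(o["ee_rot"]).as_matrix(); psi=np.degrees(np.arctan2(m[1,1],m[0,1]))
        print("now",p.round(4),round(psi,2),"t",round(o["clock"],2),"tilt",np.degrees(np.arccos(-m[2,2])).round(2))
    p=np.array(p,float)
    for w in wps:
        q=np.array(w[:3]); n=1
        while True:
            out=[];pp=p.copy();s=psi;ok=True
            for i in range(n):
                d=(q-pp)/(n-i); a=np.radians(s); ty=np.array([np.cos(a),np.sin(a),0]); tx=np.array([-np.sin(a),np.cos(a),0])
                r=np.round(np.array([d@tx,d@ty,-d[2]])/.025,2); g=np.round(-(w[3]-s)/(n-i)/4,2)
                if np.abs(r).max()>1 or abs(g)>1: ok=False;break
                out.append((r.tolist(),g)); pp=pp+.025*(r[0]*tx+r[1]*ty-r[2]*np.array([0,0,1])); s-=4*g
            if ok: break
            n+=1
        p,psi=pp,s
        print("->",w,n,"rows")
        for k in range(0,n,10):
            print(" T",json.dumps([o[0] for o in out[k:k+10]]).replace(" ","")," Rz",[float(o[1]) for o in out[k:k+10]])
if __name__=="__main__": plan([tuple(map(float,a.split(","))) for a in sys.argv[1:]])
E
python3 plan.py .45,-.32,.23,-30 .507,.204,.23,0
```

```text
now [ 0.1982 -0.5925  0.2307] -71.51 t 0.15 tilt 0.06
-> (0.45, -0.32, 0.23, -30.0) 15 rows
 T [[0.87,-0.48,0.0],[0.89,-0.43,0.0],[0.91,-0.39,0.0],[0.93,-0.35,0.0],[0.94,-0.3,0.0],[0.96,-0.26,0.0],[0.97,-0.21,0.0],[0.97,-0.16,0.0],[0.98,-0.11,0.0],[0.99,-0.07,0.0]]  Rz [-0.69, -0.69, -0.69, -0.69, -0.69, -0.69, -0.69, -0.69, -0.69, -0.69]
 T [[0.99,-0.02,0.01],[0.99,0.03,0.0],[0.98,0.07,0.01],[0.98,0.13,0.0],[0.97,0.17,0.01]]  Rz [-0.7, -0.69, -0.7, -0.69, -0.7]
-> (0.507, 0.204, 0.23, 0.0) 22 rows
 T [[0.88,-0.39,-0.0],[0.89,-0.37,-0.0],[0.89,-0.34,-0.0],[0.9,-0.32,-0.0],[0.91,-0.3,-0.0],[0.92,-0.28,-0.0],[0.92,-0.26,-0.0],[0.93,-0.24,-0.0],[0.93,-0.21,-0.0],[0.94,-0.19,-0.0]]  Rz [-0.34, -0.34, -0.34, -0.34, -0.34, -0.34, -0.34, -0.34, -0.34, -0.34]
 T [[0.94,-0.17,-0.0],[0.95,-0.15,-0.0],[0.95,-0.12,-0.0],[0.95,-0.1,-0.0],[0.96,-0.08,-0.0],[0.96,-0.06,-0.0],[0.96,-0.03,-0.0],[0.96,-0.01,-0.0],[0.96,0.01,-0.0],[0.96,0.03,-0.0]]  Rz [-0.34, -0.34, -0.34, -0.34, -0.34, -0.34, -0.34, -0.34, -0.34, -0.35]
 T [[0.95,0.06,-0.0],[0.95,0.08,-0.0]]  Rz [-0.34, -0.35]
```

Emit:
jog_arm(translation=[[0.87, -0.48, 0], [0.89, -0.43, 0], [0.91, -0.39, 0], [0.93, -0.35, 0], [0.94, -0.3, 0], [0.96, -0.26, 0], [0.97, -0.21, 0], [0.97, -0.16, 0], [0.98, -0.11, 0], [0.99, -0.07, 0]], dr=[[0, 0, -0.7], [0, 0, -0.7], [0, 0, -0.7], [0, 0, -0.7], [0, 0, -0.7], [0, 0, -0.7], [0, 0, -0.7], [0, 0, -0.7], [0, 0, -0.7], [0, 0, -0.7]], jaw=[0.6, 0.6, 0.6, 0.6, 0.6, 0.6, 0.6, 0.6, 0.6, 0.6])

```text
clock: 1.15
position: [0.3671, -0.4089, 0.2314]
ee_rot: [0.918, 0.397, 0.0, 0.0]
ft_force: [0.5, 0.3, -0.4]
grip_width: 0.599
grasp_force: 0.0
```

Emit:
jog_arm(translation=[[0.99, 0, 0], [0.99, 0, 0], [0.98, 0.1, 0], [0.98, 0.1, 0], [0.97, 0.2, 0]], dr=[[0, 0, -0.7], [0, 0, -0.7], [0, 0, -0.7], [0, 0, -0.7], [0, 0, -0.7]], jaw=[0.6, 0.6, 0.6, 0.6, 0.6])

```text
clock: 1.65
position: [0.4505, -0.3179, 0.2314]
ee_rot: [0.863, 0.505, -0.0, 0.0]
ft_force: [-0.1, 0.5, 0.0]
grip_width: 0.601
grasp_force: 0.0
```

Emit:
jog_arm(translation=[[0.88, -0.39, 0], [0.89, -0.37, 0], [0.89, -0.34, 0], [0.9, -0.32, 0], [0.91, -0.3, 0], [0.92, -0.28, 0], [0.92, -0.26, 0], [0.93, -0.24, 0], [0.93, -0.21, 0], [0.94, -0.19, 0]], dr=[[0, 0, -0.34], [0, 0, -0.34], [0, 0, -0.34], [0, 0, -0.34], [0, 0, -0.34], [0, 0, -0.34], [0, 0, -0.34], [0, 0, -0.34], [0, 0, -0.34], [0, 0, -0.34]], jaw=[0.6, 0.6, 0.6, 0.6, 0.6, 0.6, 0.6, 0.6, 0.6, 0.6])

```text
clock: 2.65
position: [0.4733, -0.0791, 0.2313]
ee_rot: [0.798, 0.603, 0.0, 0.0]
ft_force: [0.6, 0.1, -0.2]
grip_width: 0.599
grasp_force: 0.0
```

Emit:
jog_arm(translation=[[0.94, -0.17, 0], [0.95, -0.15, 0], [0.95, -0.12, 0], [0.95, -0.1, 0], [0.96, -0.08, 0], [0.96, -0.06, 0], [0.96, -0.03, 0], [0.96, 0, 0], [0.96, 0, 0], [0.96, 0, 0]], dr=[[0, 0, -0.34], [0, 0, -0.34], [0, 0, -0.34], [0, 0, -0.34], [0, 0, -0.34], [0, 0, -0.34], [0, 0, -0.34], [0, 0, -0.34], [0, 0, -0.34], [0, 0, -0.34]], jaw=[0.6, 0.6, 0.6, 0.6, 0.6, 0.6, 0.6, 0.6, 0.6, 0.6])

```text
clock: 3.65
position: [0.4962, 0.1597, 0.2313]
ee_rot: [0.721, 0.693, 0.0, -0.0]
ft_force: [0.3, 0.5, 0.2]
grip_width: 0.599
grasp_force: 0.0
```

```bash
python3 plan.py .507,.204,.18,0 .507,.204,.051,0; python3 - <<'E'
from workcell import optics; import cv2
for n in("wrist","scene"): c=optics.camera(n); cv2.imwrite(f"pics/{n}1.png",c["color"][:,:,::-1])
E
```

```text
now [0.4962 0.1597 0.2313] -2.21 t 3.65 tilt 0.02
-> (0.507, 0.204, 0.18, 0.0) 3 rows
 T [[0.6,0.12,0.68],[0.59,0.13,0.69],[0.59,0.14,0.68]]  Rz [-0.18, -0.19, -0.18]
-> (0.507, 0.204, 0.051, 0.0) 6 rows
 T [[0.0,-0.0,0.86],[0.0,-0.0,0.86],[0.0,-0.0,0.86],[0.0,-0.0,0.86],[0.0,-0.0,0.86],[0.0,-0.0,0.86]]  Rz [-0.0, -0.0, -0.0, -0.0, -0.0, -0.0]
```

View pics/wrist1.png

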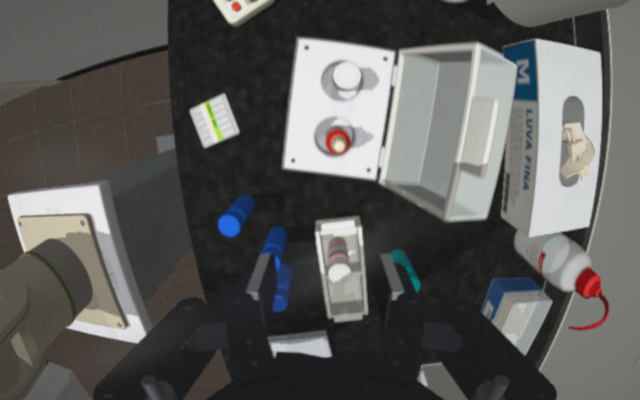

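The wrist view shows tall_1's tip at (338,145), short_2's cap at (347,75) and short_1's cap at (341,270). The block corners are (298,38), (395,50), (383,181), (285,166), and the glove box stands right behind the hood.

```bash
cat >> h.py <<'E'
def wray(c,u,v,z):
    k=c["mtx"]; x=(u-k[0,2])/k[0,0]; y=(v-k[1,2])/k[1,1]; th=np.hypot(x,y)
    d=c["R"].T@np.array([x/th*np.sin(th),y/th*np.sin(th),np.cos(th)]); o=-c["R"].T@c["t"]; return o+d*(z-o[2])/d[2]
E
python3 - <<'E'
from h import *; from workcell import optics
c=optics.camera("wrist")
for n,u,v,z in [("tall1",338,145,.109),("short2",347,75,.088),("short1",341,271,.083),("wellN",349,79,.04),("wellS",335,138,.04),
 ("RL? ",298,38,.04),("",395,50,.04),("",383,181,.04),("",285,166,.04),("cad",316,220,.036),("cad",362,217,.036),("cad",367,318,.036),("cad",325,321,.036),
 ("box front top lo",503,210,.1),("box top hi",505,48,.1),("tabouter",480,165,.165),("tab",492,100,.165),("gel",215,120,.006)]:
    print(n,wray(c,u,v,z).round(4))
E
```

```text
tall1 [0.5087 0.2091 0.109 ]
short2 [0.5195 0.271  0.088 ]
short1 [0.5104 0.07   0.083 ]
wellN [0.525 0.271 0.04 ]
wellS [0.5083 0.2075 0.04  ]
RL?  [0.4729 0.3182 0.04  ]
 [0.5755 0.3037 0.04  ]
 [0.5612 0.158  0.04  ]
 [0.4525 0.1787 0.04  ]
cad [0.4838 0.1122 0.036 ]
cad [0.5379 0.1141 0.036 ]
cad [ 0.548 -0.038  0.036]
cad [ 0.4893 -0.0404  0.036 ]
box front top lo [0.6839 0.1401 0.1   ]
box top hi [0.6752 0.3064 0.1   ]
tabouter [0.6132 0.2018 0.165 ]
tab [0.6209 0.2509 0.165 ]
gel [0.3639 0.2345 0.006 ]
```

```bash
python3 - <<'E'
import cv2
im=cv2.imread("pics/side0.png")
a=im[165:290,180:320]; cv2.imwrite("pics/c5.png",cv2.resize(a,None,fx=4.8,fy=4.8,interpolation=cv2.INTER_CUBIC))
E
```

```text
(no output)
```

View pics/c5.png

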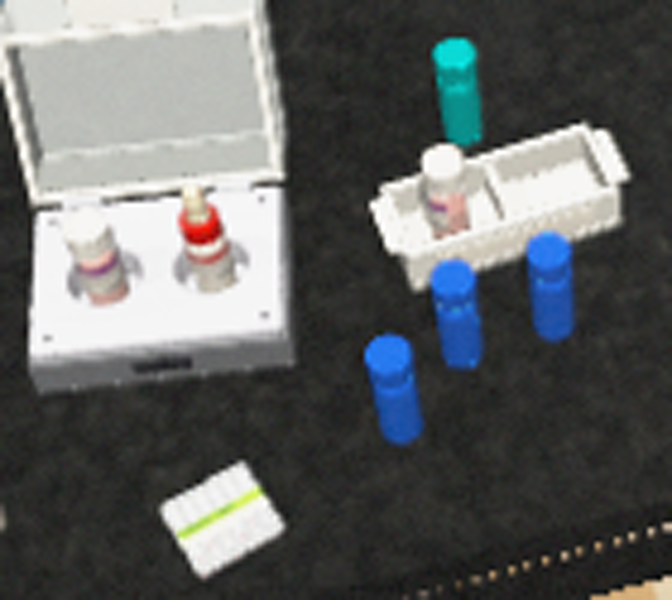

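In the side crop the tall_1 tip is at (194,190), the short_2 cap at (88,220), the short_1 cap at (443,154), and the card corners at (242,461), (286,523), (204,577), (160,508).

```bash
python3 - <<'E'
from h import *; from workcell import optics
c=optics.camera("side"); 
f=lambda u,v,z: ray(180+u/4.8-.4,165+v/4.8-.4,z,c["mtx"],c["R"],c["t"])
for n,u,v,z in [("tall1",194,190,.109),("short2",88,222,.088),("short1",443,155,.083),("gel",223,517,.006),("FL",31,360,.04),("FR",292,340,.04),("teal",456,47,.078),("cadL",385,190,.036),("cadB",588,124,.036),("cadFbot",415,290,0),("cadRbot",620,222,0)]: print(n,f(u,v,z).round(4))
w=optics.camera("wrist"); print("wristcam",(-w["R"].T@w["t"]).round(4))
for n,u,v,z in [("tealtop",404,257,.078),("blue",229,224,.078)]: print(n,wray(w,u,v,z).round(4))
E
```

```text
tall1 [0.5094 0.2036 0.109 ]
short2 [0.5218 0.2659 0.088 ]
short1 [0.5126 0.0615 0.083 ]
gel [0.3606 0.2308 0.006 ]
FL [0.4724 0.3155 0.04  ]
FR [0.4417 0.171  0.04  ]
teal [0.5958 0.0337 0.078 ]
cadL [0.5343 0.0964 0.036 ]
cadB [ 0.547  -0.0345  0.036 ]
cadFbot [0.4828 0.0934 0.    ]
cadRbot [ 0.4949 -0.0389  0.    ]
wristcam [0.4996 0.2417 0.3733]
tealtop [0.5808 0.0768 0.078 ]
blue [0.3928 0.1233 0.078 ]
```

Emit:
jog_arm(translation=[[0.6, 0.14, 0.68], [0.59, 0.14, 0.68], [0.59, 0.14, 0.68], [0, 0, 0.86], [0, 0, 0.86], [0, 0, 0.86], [0, 0, 0.86], [0, 0, 0.86], [0, 0, 0.86], [0, 0, 0]], dr=[[0, 0, -0.18], [0, 0, -0.19], [0, 0, -0.18], [0, 0, 0], [0, 0, 0], [0, 0, 0], [0, 0, 0], [0, 0, 0], [0, 0, 0], [0, 0, 0]], jaw=[0.6, 0.6, 0.6, 0.6, 0.6, 0.6, 0.6, 0.6, 0.6, 0.6])

```text
clock: 4.9
position: [0.5066, 0.2, 0.0488]
ee_rot: [0.708, 0.706, -0.002, -0.001]
ft_force: [0.2, -0.2, 0.5]
grip_width: 0.597
grasp_force: 0.0
```

Emit:
jog_arm(translation=[[0, 0, 0], [0, 0, 0], [0, 0, 0], [0, 0, 0], [0, 0, 0], [0, 0, 0]], dr=[[0, 0, 0], [0, 0, 0], [0, 0, 0], [0, 0, 0], [0, 0, 0], [0, 0, 0]], jaw=[0.2, 0.2, 0.2, 0.2, 0.2, 0.2], squeeze=30)

```text
clock: 5.5
position: [0.5089, 0.202, 0.0525]
ee_rot: [0.708, 0.706, 0.001, 0.001]
ft_force: [-0.9, -1.4, 7.3]
grip_width: 0.274
grasp_force: 31.1
```

Emit:
jog_arm(translation=[[0, 0, -0.5], [0, 0, -1], [0, 0, -1], [0, 0, -1], [0, 0, -1], [0, 0, -0.5]], dr=[[0, 0, 0], [0, 0, 0], [0, 0, 0], [0, 0, 0], [0, 0, 0], [0, 0, 0]], jaw=[0.2, 0.2, 0.2, 0.2, 0.2, 0.2])

```text
clock: 6.1
position: [0.5086, 0.2024, 0.1792]
ee_rot: [0.708, 0.707, 0.001, 0.001]
ft_force: [-0.3, -0.1, -1.5]
grip_width: 0.275
grasp_force: 30.6
```

Emit:
jog_arm(translation=[[-0.5, 0.04, 0], [-0.95, 0.04, 0], [-0.95, 0.04, 0], [-0.95, 0.04, 0], [-0.95, 0.04, 0], [-0.95, 0.04, 0], [-0.95, 0.04, 0], [-0.95, 0.04, 0], [-0.95, 0.04, 0], [0, 0, 0]], dr=[[0, 0, 0], [0, 0, 0], [0, 0, 0], [0, 0, 0], [0, 0, 0], [0, 0, 0], [0, 0, 0], [0, 0, 0], [0, 0, 0], [0, 0, 0]], jaw=[0.2, 0.2, 0.2, 0.2, 0.2, 0.2, 0.2, 0.2, 0.2, 0.2])

```text
clock: 7.1
position: [0.5158, -0.0056, 0.1747]
ee_rot: [0.71, 0.704, -0.001, -0.0]
ft_force: [-0.2, 0.1, -1.1]
grip_width: 0.271
grasp_force: 30.6
```

```bash
python3 plan.py .518,-.003,.05,0; python3 - <<'E'
from workcell import optics; import cv2
c=optics.camera("scene")["color"][:,:,::-1]; cv2.imwrite("pics/s2.png",cv2.resize(c[100:300,140:380],None,fx=3,fy=3,interpolation=cv2.INTER_CUBIC))
E
```

```text
now [ 0.5158 -0.0056  0.1747] -0.44 t 7.1 tilt 0.16
-> (0.518, -0.003, 0.05, 0.0) 5 rows
 T [[0.02,0.02,1.0],[0.02,0.02,1.0],[0.02,0.02,1.0],[0.02,0.01,0.99],[0.03,0.02,1.0]]  Rz [-0.02, -0.02, -0.02, -0.02, -0.03]
```

View pics/s2.png

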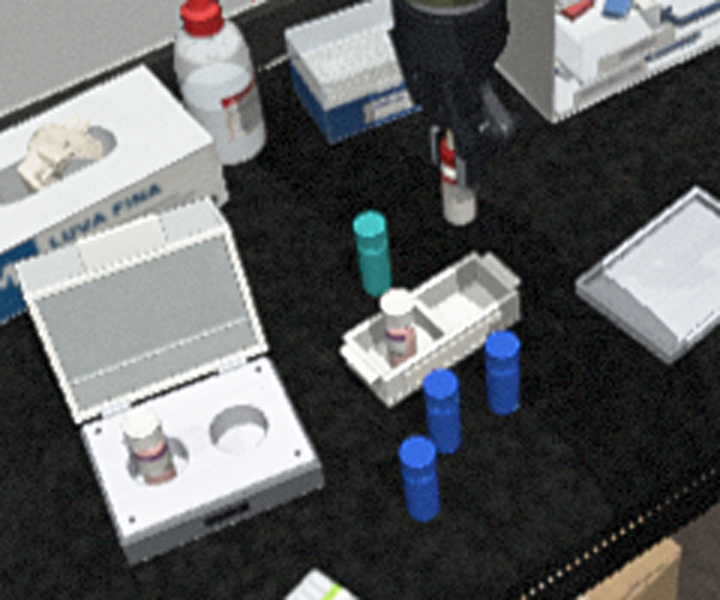

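The tall bottle hangs upright in the gripper, foot at crop (460,212), over the empty bay. The -y well is now empty, rim centre (240,430).

```bash
python3 - <<'E'
from h import *
g=lambda u,v,z: ray(140+u/3-.33,100+v/3-.33,z)
print("well",g(240,430,.04)); 
for z in(.12,.13,.14): print("foot",g(460,212,z))
print("bay- ",g(463,297,.036), "short1",g(397,300,.083))
E
```

```text
well [0.50511124 0.20416522 0.04      ]
foot [ 0.52665892 -0.01098324  0.12      ]
foot [ 0.51898077 -0.00618507  0.13      ]
foot [ 0.51130263 -0.00138691  0.14      ]
bay-  [ 0.51442636 -0.00162554  0.036     ] short1 [0.50935623 0.06014152 0.083     ]
```

Emit:
jog_arm(translation=[[0.1, 0.08, 1], [0, 0, 1], [0, 0, 1], [0, 0, 1], [0, 0, 0.6], [0, 0, 0.3], [0, 0, 0.1], [0, 0, 0], [0, 0, 0]], dr=[[0, 0, -0.1], [0, 0, 0], [0, 0, 0], [0, 0, 0], [0, 0, 0], [0, 0, 0], [0, 0, 0], [0, 0, 0], [0, 0, 0]], jaw=[0.2, 0.2, 0.2, 0.2, 0.2, 0.2, 0.2, 0.2, 0.2])

```text
clock: 8.05
position: [0.5193, 0.0019, 0.0522]
ee_rot: [0.705, 0.709, 0.0, 0.001]
ft_force: [-0.8, 0.6, 0.0]
grip_width: 0.271
grasp_force: 30.6
```

Emit:
jog_arm(translation=[[0, 0, 0.08], [0, 0, 0.08], [0, 0, 0]], dr=[[0, 0, 0], [0, 0, 0], [0, 0, 0]], jaw=[0.2, 0.2, 0.2])

```text
clock: 8.35
position: [0.519, 0.0018, 0.0476]
ee_rot: [0.705, 0.709, 0.0, 0.0]
ft_force: [0.1, -0.8, 0.9]
grip_width: 0.276
grasp_force: 30.5
```

Emit:
jog_arm(translation=[[0, 0, 0.06], [0, 0, 0.04], [0, 0, 0], [0, 0, 0], [0, 0, 0], [0, 0, 0], [0, 0, 0]], dr=[[0, 0, 0], [0, 0, 0], [0, 0, 0], [0, 0, 0], [0, 0, 0], [0, 0, 0], [0, 0, 0]], jaw=[0.2, 0.2, 0.2, 0.35, 0.45, 0.55, 0.55])

```text
clock: 9.05
position: [0.5184, 0.0018, 0.0445]
ee_rot: [0.705, 0.709, -0.0, -0.0]
ft_force: [0.1, -0.1, 0.7]
grip_width: 0.546
grasp_force: 0.0
```

Emit:
jog_arm(translation=[[0, 0, -0.5], [0, 0, -1], [0, 0, -1], [0, 0, -1], [0, 0, 0], [0, 0, 0]], dr=[[0, 0, 0], [0, 0, 0], [0, 0, 0], [0, 0, 0], [0, 0, 0], [0, 0, 0]], jaw=[0.6, 0.6, 0.6, 0.6, 0.6, 0.6])

```text
clock: 9.65
position: [0.5189, 0.0018, 0.1331]
ee_rot: [0.705, 0.709, 0.0, 0.001]
ft_force: [-0.6, -0.7, -1.2]
grip_width: 0.602
grasp_force: 0.0
```

```bash
python3 plan.py .512,.0605,.13,0 .512,.0605,.044,0
```

```text
now [0.5189 0.0018 0.1331] 0.29 t 9.65 tilt 0.08
-> (0.512, 0.0605, 0.13, 0.0) 3 rows
 T [[0.78,-0.09,0.04],[0.79,-0.09,0.04],[0.78,-0.09,0.04]]  Rz [0.02, 0.03, 0.02]
-> (0.512, 0.0605, 0.044, 0.0) 4 rows
 T [[0.0,0.0,0.86],[0.0,0.0,0.86],[0.0,0.0,0.86],[0.0,0.0,0.86]]  Rz [0.0, 0.0, 0.0, 0.0]
```

Emit:
jog_arm(translation=[[0.78, -0.09, 0.05], [0.78, -0.09, 0.05], [0.78, -0.09, 0.05], [0, 0, 0.9], [0, 0, 0.9], [0, 0, 0.9], [0, 0, 0.8], [0, 0, 0], [0, 0, 0]], dr=[[0, 0, 0], [0, 0, 0], [0, 0, 0], [0, 0, 0], [0, 0, 0], [0, 0, 0], [0, 0, 0], [0, 0, 0], [0, 0, 0]], jaw=[0.6, 0.6, 0.6, 0.6, 0.6, 0.6, 0.6, 0.6, 0.6])

```text
clock: 10.55
position: [0.5111, 0.0604, 0.0409]
ee_rot: [0.705, 0.709, -0.0, -0.001]
ft_force: [-0.0, -0.2, 0.1]
grip_width: 0.6
grasp_force: 0.0
```

Emit:
jog_arm(translation=[[0, 0, 0], [0, 0, 0], [0, 0, 0], [0, 0, 0], [0, 0, 0], [0, 0, 0]], dr=[[0, 0, 0], [0, 0, 0], [0, 0, 0], [0, 0, 0], [0, 0, 0], [0, 0, 0]], jaw=[0.2, 0.2, 0.2, 0.2, 0.2, 0.2])

```text
clock: 11.15
position: [0.5122, 0.0603, 0.0418]
ee_rot: [0.705, 0.709, 0.0, 0.001]
ft_force: [-1.6, -0.9, 6.0]
grip_width: 0.287
grasp_force: 29.6
```

Emit:
jog_arm(translation=[[0, 0, -0.5], [0, 0, -1], [0, 0, -1], [0, 0, -1], [0, 0, -1], [0, 0, -0.5], [0, 0, 0]], dr=[[0, 0, 0], [0, 0, 0], [0, 0, 0], [0, 0, 0], [0, 0, 0], [0, 0, 0], [0, 0, 0]], jaw=[0.2, 0.2, 0.2, 0.2, 0.2, 0.2, 0.2])

```text
clock: 11.85
position: [0.5125, 0.0604, 0.1678]
ee_rot: [0.705, 0.709, 0.001, 0.001]
ft_force: [-0.1, -0.3, -0.5]
grip_width: 0.285
grasp_force: 29.4
```

```bash
python3 plan.py .507,.204,.17,0; python3 - <<'E'
from workcell import optics; import cv2
c=optics.camera("scene")["color"][:,:,::-1]; cv2.imwrite("pics/s3.png",cv2.resize(c[110:270,140:380],None,fx=3,fy=3,interpolation=cv2.INTER_CUBIC))
E
```

```text
now [0.5125 0.0604 0.1678] 0.29 t 11.85 tilt 0.18
-> (0.507, 0.204, 0.17, 0.0) 6 rows
 T [[0.96,-0.03,-0.01],[0.96,-0.03,-0.02],[0.96,-0.03,-0.01],[0.95,-0.04,-0.02],[0.96,-0.03,-0.01],[0.95,-0.04,-0.02]]  Rz [0.01, 0.01, 0.01, 0.01, 0.02, 0.01]
```

View pics/s3.png

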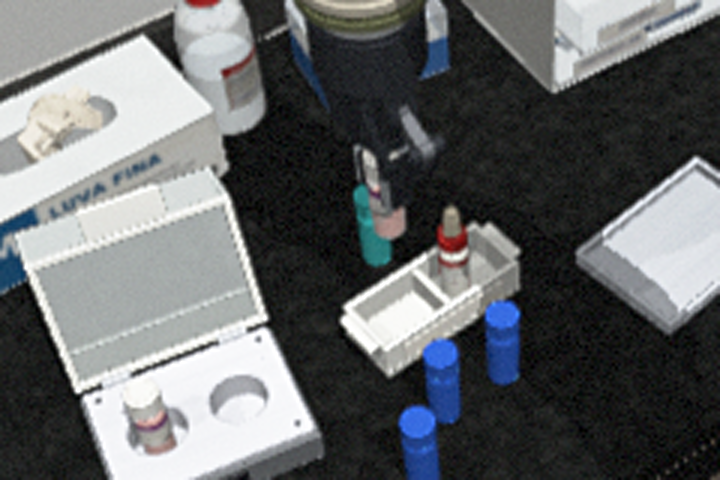

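tall_1 stands upright in the -y bay at crop (453,250), and short_1 is held upright. Next is the -y well.

Emit:
jog_arm(translation=[[0.96, -0.04, 0], [0.96, -0.04, 0], [0.96, -0.04, 0], [0.96, -0.04, 0], [0.96, -0.04, 0], [0.94, -0.04, 0], [0, 0, 0]], dr=[[0, 0, 0], [0, 0, 0], [0, 0, 0], [0, 0, 0], [0, 0, 0], [0, 0, 0], [0, 0, 0]], jaw=[0.2, 0.2, 0.2, 0.2, 0.2, 0.2, 0.2])

```text
clock: 12.6
position: [0.5031, 0.2072, 0.1646]
ee_rot: [0.704, 0.711, -0.0, -0.001]
ft_force: [-0.2, 0.5, -0.3]
grip_width: 0.29
grasp_force: 29.4
```

Emit:
jog_arm(translation=[[0, 0, 0.8], [0, 0, 1], [0, 0, 1], [0, 0, 1], [0, 0, 0.6], [0, 0, 0.3], [0, 0, 0], [0, 0, 0]], dr=[[0, 0, 0], [0, 0, 0], [0, 0, 0], [0, 0, 0], [0, 0, 0], [0, 0, 0], [0, 0, 0], [0, 0, 0]], jaw=[0.2, 0.2, 0.2, 0.2, 0.2, 0.2, 0.2, 0.2])

```text
clock: 13.4
position: [0.5052, 0.2038, 0.049]
ee_rot: [0.705, 0.709, 0.0, 0.0]
ft_force: [0.1, 0.2, -1.2]
grip_width: 0.293
grasp_force: 29.5
```

Emit:
jog_arm(translation=[[0, 0, 0.08], [0, 0, 0.04], [0, 0, 0], [0, 0, 0], [0, 0, 0], [0, 0, 0], [0, 0, 0]], dr=[[0, 0, 0], [0, 0, 0], [0, 0, 0], [0, 0, 0], [0, 0, 0], [0, 0, 0], [0, 0, 0]], jaw=[0.2, 0.2, 0.2, 0.35, 0.45, 0.55, 0.55])

```text
clock: 14.1
position: [0.5048, 0.2037, 0.0455]
ee_rot: [0.705, 0.709, -0.0, 0.0]
ft_force: [-0.2, -0.4, -0.3]
grip_width: 0.546
grasp_force: 0.0
```

Emit:
jog_arm(translation=[[0, 0, -0.5], [0, 0, -1], [0, 0, -1], [0, 0, -1], [0, 0, -1], [0, 0, 0], [0, 0, 0]], dr=[[0, 0, 0], [0, 0, 0], [0, 0, 0], [0, 0, 0], [0, 0, 0], [0, 0, 0], [0, 0, 0]], jaw=[0.6, 0.6, 0.6, 0.6, 0.6, 0.6, 0.6])

```text
clock: 14.8
position: [0.5051, 0.2038, 0.1589]
ee_rot: [0.705, 0.709, 0.001, 0.001]
ft_force: [-0.5, -0.8, -0.4]
grip_width: 0.596
grasp_force: 0.0
```

```bash
python3 plan.py .513,-.379,.16,0 .513,-.379,.041,0; python3 - <<'E'
from h import *; from workcell import optics; import cv2
c=optics.camera("scene")["color"][:,:,::-1]; cv2.imwrite("pics/s4.png",cv2.resize(c[150:290,140:350],None,fx=3,fy=3,interpolation=cv2.INTER_CUBIC))
b=cv2.imread("pics/scene0.png")
E
```

```text
now [0.5051 0.2038 0.1589] 0.29 t 14.8 tilt 0.09
-> (0.513, -0.379, 0.16, 0.0) 24 rows
 T [[-0.97,0.01,-0.0],[-0.97,0.01,-0.0],[-0.97,0.01,-0.0],[-0.97,0.01,-0.0],[-0.97,0.01,-0.0],[-0.97,0.01,-0.0],[-0.97,0.01,-0.0],[-0.97,0.01,-0.0],[-0.97,0.01,-0.0],[-0.97,0.01,-0.0]]  Rz [0.0, 0.0, 0.0, 0.0, 0.0, 0.0, 0.0, 0.0, 0.0, 0.0]
 T [[-0.97,0.01,-0.0],[-0.97,0.01,-0.0],[-0.97,0.01,-0.0],[-0.97,0.01,-0.0],[-0.97,0.01,-0.0],[-0.97,0.01,-0.0],[-0.97,0.01,-0.01],[-0.97,0.01,-0.0],[-0.98,0.01,-0.01],[-0.97,0.01,-0.0]]  Rz [0.01, 0.0, 0.01, 0.0, 0.01, 0.0, 0.01, 0.0, 0.01, 0.0]
 T [[-0.98,0.01,-0.01],[-0.97,0.01,-0.0],[-0.98,0.0,-0.01],[-0.97,0.01,-0.0]]  Rz [0.01, 0.0, 0.01, 0.0]
-> (0.513, -0.379, 0.041, 0.0) 5 rows
 T [[-0.0,0.0,0.95],[-0.0,0.0,0.95],[-0.0,0.0,0.95],[-0.0,0.0,0.95],[-0.0,0.0,0.96]]  Rz [0.0, 0.0, 0.0, 0.0, 0.0]
```

View pics/s4.png

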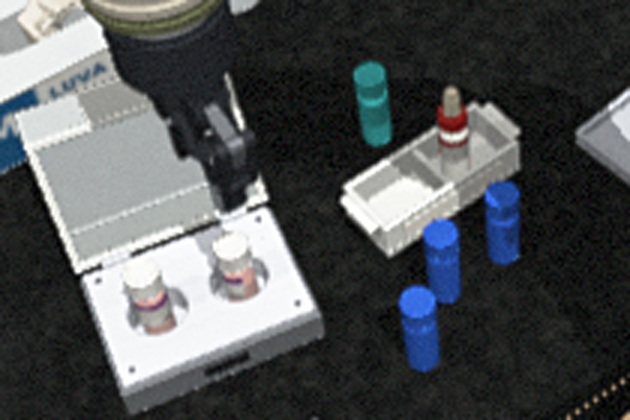

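Both short bottles stand in the block, caps at crop (143,270) and (232,243). Before reaching for tall_2 I'll check clearance to the cabinet.

```bash
python3 - <<'E'
from h import *
for p in [(324,141),(394,108),(283,95)]: print(ray(*p,0).round(3))
print(ray(327,70,.25).round(3),ray(403,60,.25).round(3))
E
```

```text
[ 0.658 -0.199  0.   ]
[ 0.647 -0.448 -0.   ]
[ 0.889 -0.217 -0.   ]
[ 0.64 -0.19  0.25] [ 0.564 -0.36   0.25 ]
```

Emit:
jog_arm(translation=[[-0.97, 0, 0], [-0.97, 0, 0], [-0.97, 0, 0], [-0.97, 0, 0], [-0.97, 0, 0], [-0.97, 0, 0], [-0.97, 0, 0], [-0.97, 0, 0], [-0.97, 0, 0], [-0.97, 0, 0]], dr=[[0, 0, 0], [0, 0, 0], [0, 0, 0], [0, 0, 0], [0, 0, 0], [0, 0, 0], [0, 0, 0], [0, 0, 0], [0, 0, 0], [0, 0, 0]], jaw=[0.6, 0.6, 0.6, 0.6, 0.6, 0.6, 0.6, 0.6, 0.6, 0.6])

```text
clock: 15.85
position: [0.5053, -0.0397, 0.1572]
ee_rot: [0.705, 0.709, -0.0, -0.001]
ft_force: [0.1, -0.4, -0.4]
grip_width: 0.595
grasp_force: 0.0
```

Emit:
jog_arm(translation=[[-0.97, 0.02, 0], [-0.97, 0.02, 0], [-0.97, 0.02, 0], [-0.97, 0.02, 0], [-0.97, 0.02, 0], [-0.97, 0.02, 0], [-0.97, 0.02, 0], [-0.97, 0.02, 0], [-0.97, 0.02, 0], [-0.97, 0.02, 0]], dr=[[0, 0, 0], [0, 0, 0], [0, 0, 0], [0, 0, 0], [0, 0, 0], [0, 0, 0], [0, 0, 0], [0, 0, 0], [0, 0, 0], [0, 0, 0]], jaw=[0.6, 0.6, 0.6, 0.6, 0.6, 0.6, 0.6, 0.6, 0.6, 0.6])

```text
clock: 16.85
position: [0.5117, -0.2819, 0.1569]
ee_rot: [0.705, 0.709, -0.0, -0.001]
ft_force: [0.3, 0.6, 0.0]
grip_width: 0.605
grasp_force: 0.0
```

Emit:
jog_arm(translation=[[-0.97, 0.02, 0], [-0.97, 0.02, 0], [-0.97, 0.02, 0], [-0.97, 0.02, 0], [0, 0, 0], [0, 0, 0]], dr=[[0, 0, 0], [0, 0, 0], [0, 0, 0], [0, 0, 0], [0, 0, 0], [0, 0, 0]], jaw=[0.6, 0.6, 0.6, 0.6, 0.7, 0.7])

```text
clock: 17.45
position: [0.5144, -0.3779, 0.1568]
ee_rot: [0.705, 0.709, 0.0, -0.001]
ft_force: [-0.5, 0.0, 0.7]
grip_width: 0.701
grasp_force: 0.0
```

```bash
python3 plan.py .513,-.379,.041,0
```

```text
now [ 0.5144 -0.3779  0.1568] 0.26 t 17.45 tilt 0.12
-> (0.513, -0.379, 0.041, 0.0) 5 rows
 T [[-0.01,-0.01,0.93],[-0.01,-0.01,0.93],[-0.01,-0.01,0.92],[-0.01,-0.01,0.93],[-0.0,-0.01,0.92]]  Rz [0.01, 0.01, 0.02, 0.01, 0.02]
```

Emit:
jog_arm(translation=[[0, 0, 0.92], [0, 0, 0.92], [0, 0, 0.92], [0, 0, 0.92], [0, 0, 0.92], [0, 0, 0]], dr=[[0, 0, 0], [0, 0, 0], [0, 0, 0], [0, 0, 0], [0, 0, 0], [0, 0, 0]], jaw=[0.7, 0.7, 0.7, 0.7, 0.7, 0.7])

```text
clock: 18.05
position: [0.5132, -0.3755, 0.0396]
ee_rot: [0.705, 0.71, -0.0, -0.003]
ft_force: [-0.7, 0.9, -0.2]
grip_width: 0.697
grasp_force: 0.0
```

Emit:
jog_arm(translation=[[0, 0, 0], [0, 0, 0], [0, 0, 0], [0, 0, 0], [0, 0, 0], [0, 0, 0], [0, 0, 0]], dr=[[0, 0, 0], [0, 0, 0], [0, 0, 0], [0, 0, 0], [0, 0, 0], [0, 0, 0], [0, 0, 0]], jaw=[0.5, 0.35, 0.2, 0.2, 0.2, 0.2, 0.2])

```text
clock: 18.75
position: [0.5157, -0.3785, 0.0447]
ee_rot: [0.705, 0.709, 0.0, 0.001]
ft_force: [-1.4, 0.7, 5.5]
grip_width: 0.275
grasp_force: 30.0
```

Emit:
jog_arm(translation=[[0, 0, -0.5], [0, 0, -1], [0, 0, -1], [0, 0, -1], [0, 0, -1], [0, 0, -0.7], [0, 0, 0], [0, 0, 0]], dr=[[0, 0, 0], [0, 0, 0], [0, 0, 0], [0, 0, 0], [0, 0, 0], [0, 0, 0], [0, 0, 0], [0, 0, 0]], jaw=[0.2, 0.2, 0.2, 0.2, 0.2, 0.2, 0.2, 0.2])

```text
clock: 19.55
position: [0.5148, -0.3783, 0.1735]
ee_rot: [0.705, 0.709, -0.0, 0.0]
ft_force: [-0.1, -0.6, -0.1]
grip_width: 0.278
grasp_force: 29.6
```

```bash
python3 plan.py .512,.0605,.17,0;
```

```text
now [ 0.5148 -0.3783  0.1735] 0.29 t 19.55 tilt 0.04
-> (0.512, 0.0605, 0.17, 0.0) 18 rows
 T [[0.98,-0.0,0.01],[0.97,-0.0,0.01],[0.98,-0.0,0.01],[0.97,-0.0,0.01],[0.98,-0.0,0.01],[0.97,-0.0,0.01],[0.98,-0.0,0.01],[0.97,-0.0,0.01],[0.98,-0.0,0.01],[0.97,-0.01,0.01]]  Rz [0.0, 0.0, 0.0, 0.0, 0.01, 0.0, 0.01, 0.0, 0.01, 0.0]
 T [[0.98,-0.0,0.0],[0.97,-0.01,0.01],[0.98,-0.0,0.0],[0.97,-0.01,0.01],[0.98,-0.01,0.0],[0.97,-0.01,0.01],[0.98,-0.0,0.0],[0.97,-0.01,0.01]]  Rz [0.01, 0.0, 0.01, 0.0, 0.01, 0.0, 0.01, 0.0]
```

Emit:
jog_arm(translation=[[0.6, 0, 0], [0.98, 0, 0], [0.98, 0, 0], [0.98, 0, 0], [0.98, 0, 0], [0.98, 0, 0], [0.98, 0, 0], [0.98, 0, 0], [0.98, 0, 0], [0.98, 0, 0]], dr=[[0, 0, 0], [0, 0, 0], [0, 0, 0], [0, 0, 0], [0, 0, 0], [0, 0, 0], [0, 0, 0], [0, 0, 0], [0, 0, 0], [0, 0, 0]], jaw=[0.2, 0.2, 0.2, 0.2, 0.2, 0.2, 0.2, 0.2, 0.2, 0.2])

```text
clock: 20.55
position: [0.5126, -0.1404, 0.172]
ee_rot: [0.705, 0.709, -0.0, -0.001]
ft_force: [0.6, 0.3, -0.8]
grip_width: 0.276
grasp_force: 29.6
```

Emit:
jog_arm(translation=[[0.98, -0.01, 0], [0.98, -0.01, 0], [0.98, -0.01, 0], [0.98, -0.01, 0], [0.98, -0.01, 0], [0.98, -0.01, 0], [0.98, -0.01, 0], [0.98, -0.01, 0], [0.3, 0, 0], [0, 0, 0]], dr=[[0, 0, 0], [0, 0, 0], [0, 0, 0], [0, 0, 0], [0, 0, 0], [0, 0, 0], [0, 0, 0], [0, 0, 0], [0, 0, 0], [0, 0, 0]], jaw=[0.2, 0.2, 0.2, 0.2, 0.2, 0.2, 0.2, 0.2, 0.2, 0.2])

```text
clock: 21.55
position: [0.5096, 0.0622, 0.1724]
ee_rot: [0.704, 0.71, -0.0, -0.0]
ft_force: [0.4, 0.2, -0.8]
grip_width: 0.274
grasp_force: 29.6
```

```bash
python3 plan.py .512,.0605,.05,0;
```

```text
now [0.5096 0.0622 0.1724] 0.45 t 21.55 tilt 0.06
-> (0.512, 0.0605, 0.05, 0.0) 5 rows
 T [[-0.01,0.02,0.98],[-0.01,0.02,0.98],[-0.02,0.02,0.98],[-0.01,0.02,0.98],[-0.02,0.01,0.98]]  Rz [0.02, 0.02, 0.02, 0.03, 0.02]
```

Emit:
jog_arm(translation=[[0, 0.04, 0.8], [0, 0, 1], [0, 0, 1], [0, 0, 1], [0, 0, 0.6], [0, 0, 0.4], [0, 0, 0], [0, 0, 0]], dr=[[0, 0, 0], [0, 0, 0], [0, 0, 0], [0, 0, 0], [0, 0, 0], [0, 0, 0], [0, 0, 0], [0, 0, 0]], jaw=[0.2, 0.2, 0.2, 0.2, 0.2, 0.2, 0.2, 0.2])

```text
clock: 22.35
position: [0.5121, 0.0607, 0.0537]
ee_rot: [0.705, 0.709, 0.0, 0.0]
ft_force: [-0.0, 0.3, -0.1]
grip_width: 0.272
grasp_force: 29.6
```

Emit:
jog_arm(translation=[[0, 0, 0.05], [0, 0, 0.05], [0, 0, 0]], dr=[[0, 0, 0], [0, 0, 0], [0, 0, 0]], jaw=[0.2, 0.2, 0.2])

```text
clock: 22.65
position: [0.5118, 0.0607, 0.0508]
ee_rot: [0.705, 0.709, 0.0, 0.0]
ft_force: [1.0, 0.0, -0.2]
grip_width: 0.275
grasp_force: 29.6
```

Emit:
jog_arm(translation=[[0, 0, 0.08], [0, 0, 0.05], [0, 0, 0]], dr=[[0, 0, 0], [0, 0, 0], [0, 0, 0]], jaw=[0.2, 0.2, 0.2])

```text
clock: 22.95
position: [0.5124, 0.0611, 0.0494]
ee_rot: [0.705, 0.709, 0.0, 0.001]
ft_force: [-9.4, -1.4, 27.1]
grip_width: 0.272
grasp_force: 33.6
```

Emit:
jog_arm(translation=[[0, 0, 0], [0, 0, 0], [0, 0, 0], [0, 0, 0]], dr=[[0, 0, 0], [0, 0, 0], [0, 0, 0], [0, 0, 0]], jaw=[0.35, 0.45, 0.55, 0.55])

```text
clock: 23.35
position: [0.5114, 0.0608, 0.0471]
ee_rot: [0.705, 0.709, -0.0, -0.0]
ft_force: [-0.3, -0.3, -0.7]
grip_width: 0.548
grasp_force: 0.0
```

Emit:
jog_arm(translation=[[0, 0, -0.5], [0, 0, -1], [0, 0, -1], [0, 0, -1], [0, 0, -0.5], [0, 0, 0]], dr=[[0, 0, 0], [0, 0, 0], [0, 0, 0], [0, 0, 0], [0, 0, 0], [0, 0, 0]], jaw=[0.6, 0.6, 0.6, 0.6, 0.6, 0.6])

```text
clock: 23.95
position: [0.5126, 0.0609, 0.1492]
ee_rot: [0.705, 0.709, 0.001, 0.001]
ft_force: [0.4, -0.6, -0.1]
grip_width: 0.602
grasp_force: 0.0
```

```bash
python3 plan.py .36,.23,.13,17 .36,.23,.006,17
```

```text
now [0.5126 0.0609 0.1492] 0.29 t 23.95 tilt 0.19
-> (0.36, 0.23, 0.13, 17.0) 9 rows
 T [[0.75,-0.67,0.09],[0.78,-0.65,0.08],[0.8,-0.63,0.09],[0.82,-0.6,0.08],[0.83,-0.57,0.09],[0.85,-0.54,0.08],[0.87,-0.52,0.09],[0.89,-0.49,0.08],[0.9,-0.46,0.09]]  Rz [-0.46, -0.46, -0.47, -0.46, -0.47, -0.46, -0.47, -0.46, -0.47]
-> (0.36, 0.23, 0.006, 17.0) 5 rows
 T [[0.0,0.0,0.99],[0.0,0.0,0.99],[0.0,0.0,0.99],[0.0,0.0,0.99],[0.0,0.01,1.0]]  Rz [0.0, 0.0, 0.0, 0.0, 0.0]
```

Both tall bottles are released and floor contact was felt. Next, the gel card: I'll find the surface by touch, since the pads sit back when open.

Emit:
jog_arm(translation=[[0.75, -0.67, 0.1], [0.78, -0.65, 0.1], [0.8, -0.63, 0.1], [0.82, -0.6, 0.1], [0.83, -0.57, 0.1], [0.85, -0.54, 0.1], [0.87, -0.52, 0.1], [0.89, -0.49, 0], [0.9, -0.46, 0], [0, 0, 0]], dr=[[0, 0, -0.46], [0, 0, -0.46], [0, 0, -0.46], [0, 0, -0.46], [0, 0, -0.46], [0, 0, -0.46], [0, 0, -0.46], [0, 0, -0.46], [0, 0, -0.46], [0, 0, 0]], jaw=[0.6, 0.6, 0.7, 0.75, 0.75, 0.75, 0.75, 0.75, 0.75, 0.75])

```text
clock: 24.95
position: [0.3565, 0.2331, 0.1301]
ee_rot: [0.593, 0.805, 0.0, 0.0]
ft_force: [0.1, 0.1, 0.4]
grip_width: 0.75
grasp_force: 0.0
```

```bash
python3 - <<'E'
import sys; from plan import plan; plan([(.36,.23,.02,17)])
from workcell import optics; import cv2
c=optics.camera("wrist"); cv2.imwrite("pics/w3.png",c["color"][:,:,::-1])
c=optics.camera("scene")["color"][:,:,::-1]; cv2.imwrite("pics/s5.png",c)
E
```

```text
now [0.3565 0.2331 0.1301] 17.25 t 24.95 tilt 0.03
-> (0.36, 0.23, 0.02, 17) 5 rows
 T [[-0.03,0.02,0.88],[-0.03,0.02,0.88],[-0.03,0.02,0.88],[-0.03,0.02,0.88],[-0.04,0.02,0.88]]  Rz [0.01, 0.01, 0.01, 0.02, 0.01]
```

View pics/w3.png

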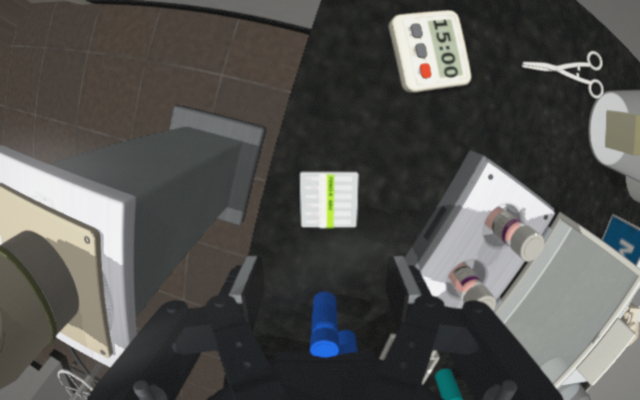

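The wrist view shows the card at (329,200), aligned with the jaws and centred between the fingers to about 3 mm.

Emit:
jog_arm(translation=[[-0.04, 0.04, 0.88], [-0.04, 0.03, 0.88], [-0.04, 0.03, 0.88], [-0.03, 0.02, 0.88], [-0.03, 0.02, 0.88], [0, 0, 0.2], [0, 0, 0.2], [0, 0, 0]], dr=[[0, 0, 0], [0, 0, 0], [0, 0, 0], [0, 0, 0], [0, 0, 0], [0, 0, 0], [0, 0, 0], [0, 0, 0]], jaw=[0.75, 0.75, 0.75, 0.75, 0.75, 0.75, 0.75, 0.75])

```text
clock: 25.85
position: [0.364, 0.2266, 0.01]
ee_rot: [0.596, 0.803, 0.0, 0.0]
ft_force: [-0.3, -0.4, -0.0]
grip_width: 0.748
grasp_force: 0.0
```

Emit:
jog_arm(translation=[[0, 0, 0.08], [0, 0, 0.08], [0, 0, 0.04], [0, 0, 0]], dr=[[0, 0, 0], [0, 0, 0], [0, 0, 0], [0, 0, 0]], jaw=[0.75, 0.75, 0.75, 0.75])

```text
clock: 26.25
position: [0.3638, 0.2265, 0.0049]
ee_rot: [0.596, 0.803, 0.0, 0.0]
ft_force: [-0.2, 0.3, -0.1]
grip_width: 0.75
grasp_force: 0.0
```

Emit:
jog_arm(translation=[[0.12, -0.1, 0.06], [0, 0, 0.06], [0, 0, 0]], dr=[[0, 0, 0], [0, 0, 0], [0, 0, 0]], jaw=[0.75, 0.75, 0.75])

```text
clock: 26.55
position: [0.3602, 0.2287, 0.0016]
ee_rot: [0.596, 0.803, -0.0, -0.0]
ft_force: [-0.2, -0.1, 0.1]
grip_width: 0.749
grasp_force: 0.0
```

Emit:
jog_arm(translation=[[0, 0, 0.05], [0, 0, 0.05], [0, 0, 0]], dr=[[0, 0, 0], [0, 0, 0], [0, 0, 0]], jaw=[0.75, 0.75, 0.75])

```text
clock: 26.85
position: [0.3604, 0.2286, -0.0009]
ee_rot: [0.596, 0.803, -0.0, -0.0]
ft_force: [-0.4, 0.5, -0.8]
grip_width: 0.749
grasp_force: 0.0
```

Emit:
jog_arm(translation=[[0, 0, 0.08], [0, 0, 0], [0, 0, 0], [0, 0, 0], [0, 0, 0], [0, 0, 0], [0, 0, 0]], dr=[[0, 0, 0], [0, 0, 0], [0, 0, 0], [0, 0, 0], [0, 0, 0], [0, 0, 0], [0, 0, 0]], jaw=[0.75, 0.7, 0.65, 0.6, 0.55, 0.5, 0.5], squeeze=25)

```text
clock: 27.55
position: [0.3604, 0.2287, -0.0025]
ee_rot: [0.596, 0.803, -0.0, 0.0]
ft_force: [-2.0, -0.7, 4.8]
grip_width: 0.599
grasp_force: 25.3
```

Emit:
jog_arm(translation=[[0, 0, -0.5], [0, 0, -1], [0, 0, -1], [0, 0, -1], [0, 0, -1], [0, 0, -0.5], [0, 0, 0], [0, 0, 0]], dr=[[0, 0, 0], [0, 0, 0], [0, 0, 0], [0, 0, 0], [0, 0, 0], [0, 0, 0], [0, 0, 0], [0, 0, 0]], jaw=[0.5, 0.5, 0.5, 0.5, 0.5, 0.5, 0.5, 0.5])

```text
clock: 28.35
position: [0.3603, 0.2282, 0.1215]
ee_rot: [0.596, 0.803, -0.0, 0.0]
ft_force: [-0.6, -0.1, -0.4]
grip_width: 0.597
grasp_force: 26.8
```

```bash
python3 plan.py .445,-.175,.12,98.5
```

```text
now [0.3603 0.2282 0.1215] 16.83 t 28.35 tilt 0.04
-> (0.445, -0.175, 0.12, 98.5) 21 rows
 T [[-0.78,-0.07,0.0],[-0.78,-0.12,0.0],[-0.77,-0.17,0.0],[-0.75,-0.22,0.0],[-0.73,-0.27,0.0],[-0.71,-0.32,0.0],[-0.69,-0.37,0.0],[-0.66,-0.42,0.0],[-0.64,-0.46,0.0],[-0.6,-0.5,0.01]]  Rz [-0.97, -0.97, -0.97, -0.97, -0.97, -0.97, -0.97, -0.97, -0.97, -0.97]
 T [[-0.57,-0.54,0.0],[-0.53,-0.58,0.01],[-0.49,-0.62,0.0],[-0.44,-0.65,0.01],[-0.4,-0.68,0.0],[-0.35,-0.7,0.01],[-0.31,-0.72,0.0],[-0.25,-0.74,0.01],[-0.2,-0.76,0.0],[-0.15,-0.77,0.01]]  Rz [-0.97, -0.97, -0.98, -0.97, -0.98, -0.97, -0.98, -0.97, -0.98, -0.97]
 T [[-0.1,-0.79,0.0]]  Rz [-0.98]
```

Emit:
jog_arm(translation=[[-0.78, -0.07, 0], [-0.78, -0.12, 0], [-0.77, -0.17, 0], [-0.75, -0.22, 0], [-0.73, -0.27, 0], [-0.71, -0.32, 0], [-0.69, -0.37, 0], [-0.66, -0.42, 0], [-0.64, -0.46, 0], [-0.6, -0.5, 0]], dr=[[0, 0, -0.97], [0, 0, -0.97], [0, 0, -0.97], [0, 0, -0.97], [0, 0, -0.97], [0, 0, -0.97], [0, 0, -0.97], [0, 0, -0.97], [0, 0, -0.97], [0, 0, -0.97]], jaw=[0.5, 0.5, 0.5, 0.5, 0.5, 0.5, 0.5, 0.5, 0.5, 0.5])

```text
clock: 29.35
position: [0.4002, 0.0362, 0.1208]
ee_rot: [0.294, 0.956, -0.0, -0.001]
ft_force: [-0.3, -0.3, -1.3]
grip_width: 0.6
grasp_force: 26.8
```

Emit:
jog_arm(translation=[[-0.57, -0.54, 0], [-0.53, -0.58, 0], [-0.49, -0.62, 0], [-0.44, -0.65, 0], [-0.4, -0.68, 0], [-0.35, -0.7, 0], [-0.31, -0.72, 0], [-0.25, -0.74, 0], [-0.2, -0.76, 0], [-0.15, -0.77, 0]], dr=[[0, 0, -0.97], [0, 0, -0.97], [0, 0, -0.97], [0, 0, -0.97], [0, 0, -0.97], [0, 0, -0.97], [0, 0, -0.97], [0, 0, -0.97], [0, 0, -0.97], [0, 0, -0.97]], jaw=[0.5, 0.5, 0.5, 0.5, 0.5, 0.5, 0.5, 0.5, 0.5, 0.5])

```text
clock: 30.35
position: [0.4402, -0.1556, 0.1204]
ee_rot: [-0.04, 0.999, 0.001, -0.001]
ft_force: [-0.4, -0.3, -0.2]
grip_width: 0.603
grasp_force: 26.8
```

Emit:
jog_arm(translation=[[-0.1, -0.79, 0], [0, 0, 0], [0, 0, 0]], dr=[[0, 0, -0.97], [0, 0, 0], [0, 0, 0]], jaw=[0.5, 0.5, 0.5])

```text
clock: 30.65
position: [0.4442, -0.174, 0.1208]
ee_rot: [-0.072, 0.997, 0.001, -0.001]
ft_force: [-0.5, 0.7, 0.1]
grip_width: 0.596
grasp_force: 26.8
```

```bash
python3 plan.py .445,-.175,.012,98.5
```

```text
now [ 0.4442 -0.174   0.1208] 98.25 t 30.65 tilt 0.16
-> (0.445, -0.175, 0.012, 98.5) 5 rows
 T [[-0.01,-0.01,0.87],[-0.0,-0.01,0.87],[-0.01,-0.01,0.87],[-0.0,-0.01,0.87],[-0.01,-0.0,0.87]]  Rz [-0.01, -0.01, -0.01, -0.02, -0.01]
```

Emit:
jog_arm(translation=[[0, 0, 0.8], [0, 0, 1], [0, 0, 1], [0, 0, 1], [0, 0, 0.5], [0, 0, 0.3], [0, 0, 0.1], [0, 0, 0]], dr=[[0, 0, 0], [0, 0, 0], [0, 0, 0], [0, 0, 0], [0, 0, 0], [0, 0, 0], [0, 0, 0], [0, 0, 0]], jaw=[0.5, 0.5, 0.5, 0.5, 0.5, 0.5, 0.5, 0.5])

```text
clock: 31.45
position: [0.4453, -0.1745, 0.0052]
ee_rot: [-0.073, 0.997, -0.0, 0.0]
ft_force: [0.1, 0.5, 0.1]
grip_width: 0.598
grasp_force: 26.8
```

Emit:
jog_arm(translation=[[0, 0, 0], [0, 0, 0], [0, 0, 0], [0, 0, 0]], dr=[[0, 0, 0], [0, 0, 0], [0, 0, 0], [0, 0, 0]], jaw=[0.65, 0.7, 0.75, 0.75])

```text
clock: 31.85
position: [0.4451, -0.1747, 0.0051]
ee_rot: [-0.073, 0.997, -0.0, 0.0]
ft_force: [-0.4, 1.2, 0.6]
grip_width: 0.751
grasp_force: 0.0
```

Emit:
jog_arm(translation=[[0, 0, -0.5], [0, 0, -1], [0, 0, -1], [0, 0, -1], [0, 0, -1], [0, 0, -1], [0, 0, -1], [0, 0, -1], [0, 0, -1], [0, 0, 0]], dr=[[0, 0, 0], [0, 0, 0], [0, 0, 0], [0, 0, 0], [0, 0, 1], [0, 0, 1], [0, 0, 1], [0, 0, 1], [0, 0, 1], [0, 0, 0]], jaw=[0.75, 0.75, 0.75, 0.5, 0.2, 0, 0, 0, 0, 0])

```text
clock: 32.85
position: [0.4465, -0.1747, 0.2215]
ee_rot: [0.102, 0.995, -0.001, 0.003]
ft_force: [0.5, -0.2, 0.5]
grip_width: -0.001
grasp_force: 0.0
```

```bash
python3 - <<'E'
from plan import plan
import numpy as np
Y=np.radians(-10.5); x=lambda d: (.514+d*np.cos(Y),.2345+d*np.sin(Y))
print(x(.14))
plan([x(.14)+(.24,-10.5)])
from workcell import optics; import cv2
a=optics.camera("scene")["color"][:,:,::-1]; 
cv2.imwrite("pics/s6.png",cv2.resize(a[120:300,140:420],None,fx=2.85,fy=2.85,interpolation=cv2.INTER_CUBIC))
E
```

```text
(np.float64(0.6516556870589536), np.float64(0.20898702643109934))
now [ 0.4465 -0.1747  0.2215] 78.24 t 32.85 tilt 0.34
-> (np.float64(0.6516556870589536), np.float64(0.20898702643109934), 0.24, -10.5) 23 rows
 T [[-0.21,0.73,-0.03],[-0.16,0.74,-0.03],[-0.11,0.75,-0.03],[-0.06,0.75,-0.03],[-0.01,0.76,-0.03],[0.04,0.76,-0.03],[0.09,0.75,-0.03],[0.14,0.74,-0.03],[0.19,0.73,-0.03],[0.24,0.72,-0.03]]  Rz [0.96, 0.96, 0.97, 0.96, 0.97, 0.96, 0.97, 0.96, 0.97, 0.96]
 T [[0.28,0.7,-0.03],[0.33,0.68,-0.03],[0.38,0.66,-0.03],[0.42,0.63,-0.04],[0.46,0.6,-0.03],[0.5,0.57,-0.04],[0.54,0.53,-0.03],[0.57,0.5,-0.04],[0.6,0.45,-0.03],[0.63,0.41,-0.04]]  Rz [0.97, 0.96, 0.97, 0.96, 0.97, 0.96, 0.97, 0.96, 0.97, 0.96]
 T [[0.66,0.37,-0.03],[0.68,0.33,-0.04],[0.71,0.28,-0.03]]  Rz [0.97, 0.96, 0.97]
```

View pics/s6.png

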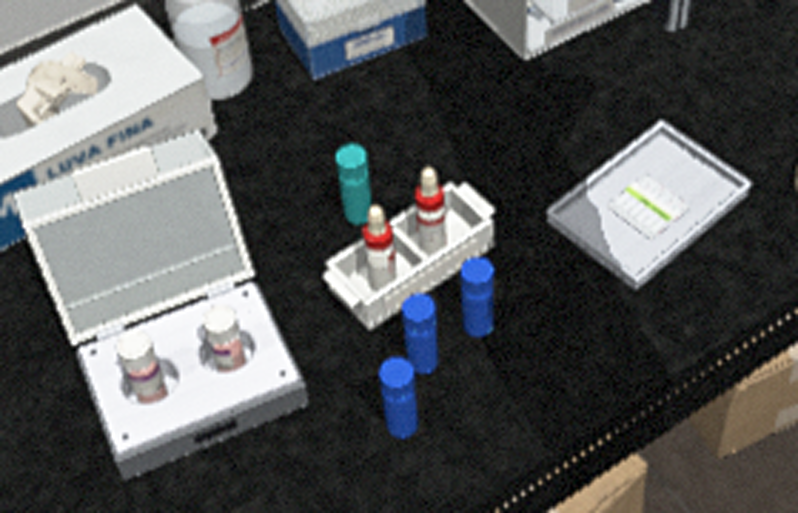

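Everything stands right: caps in the block at crop (137,345) and (220,320), tall tips at (377,213) and (429,175) in the caddy, and the card flat in the tray at (650,205). The hood remains, so I'll check clearance to the wash bottle and glove box behind it first.

```bash
python3 - <<'E'
from h import *
g=lambda u,v,z: ray(140+u/2.85-.3,120+v/2.85-.3,z).round(3)
print("wash base",g(220,95,0), "cap top px(207,100) z.18/.22",ray(207,98,.18).round(3),ray(207,98,.22).round(3))
print("glove corner top",[g(213,130,0),g(208,95,.1),g(208,95,.08)], "box top front-left",ray(105,165,.1).round(3))
print("gloves",ray(160,152,.12).round(3))
print("tab centre", g(117,170,.155), "end corners",g(78,165,.1665),g(152,148,.1665), "hood top corners",g(20,197,.1425),g(205,135,.12))
E
```

```text
wash base [ 0.791  0.061 -0.   ] cap top px(207,100) z.18/.22 [0.797 0.053 0.18 ] [0.75 0.07 0.22]
glove corner top [array([0.756, 0.088, 0.   ]), array([0.702, 0.104, 0.1  ]), array([0.721, 0.097, 0.08 ])] box top front-left [0.816 0.326 0.1  ]
gloves [0.759 0.208 0.12 ]
tab centre [0.62  0.215 0.155] end corners [0.631 0.238 0.166] [0.614 0.186 0.166] hood top corners [0.65  0.283 0.142] [0.645 0.134 0.12 ]
```

Emit:
jog_arm(translation=[[-0.21, 0.73, -0.03], [-0.16, 0.74, -0.03], [-0.11, 0.75, -0.03], [-0.06, 0.75, -0.03], [0, 0.76, -0.03], [0.04, 0.76, -0.03], [0.09, 0.75, -0.03], [0.14, 0.74, -0.03], [0.19, 0.73, -0.03], [0.24, 0.72, -0.03]], dr=[[0, 0, 0.96], [0, 0, 0.96], [0, 0, 0.97], [0, 0, 0.96], [0, 0, 0.97], [0, 0, 0.96], [0, 0, 0.97], [0, 0, 0.96], [0, 0, 0.97], [0, 0, 0.96]], jaw=[0, 0, 0, 0, 0, 0, 0, 0, 0, 0])

```text
clock: 33.9
position: [0.5328, -0.0064, 0.2243]
ee_rot: [0.425, 0.905, -0.0, -0.001]
ft_force: [-0.2, -0.1, -0.5]
grip_width: 0.003
grasp_force: 0.0
```

Emit:
jog_arm(translation=[[0.28, 0.7, -0.03], [0.33, 0.68, -0.03], [0.38, 0.66, -0.03], [0.42, 0.63, -0.03], [0.46, 0.6, -0.03], [0.5, 0.57, -0.03], [0.54, 0.53, -0.03], [0.57, 0.5, -0.03], [0.6, 0.45, -0.03], [0.63, 0.41, -0.03]], dr=[[0, 0, 0.97], [0, 0, 0.96], [0, 0, 0.97], [0, 0, 0.96], [0, 0, 0.97], [0, 0, 0.96], [0, 0, 0.97], [0, 0, 0.96], [0, 0, 0.97], [0, 0, 0.96]], jaw=[0, 0, 0, 0, 0, 0, 0, 0, 0, 0])

```text
clock: 34.9
position: [0.6221, 0.1601, 0.2315]
ee_rot: [0.7, 0.714, -0.001, -0.0]
ft_force: [-0.0, -0.6, -0.2]
grip_width: 0.001
grasp_force: 0.0
```

Emit:
jog_arm(translation=[[0.66, 0.37, -0.03], [0.68, 0.33, -0.03], [0.71, 0.28, -0.03], [0, 0, 0], [0, 0, 0], [0, 0, 0]], dr=[[0, 0, 0.97], [0, 0, 0.96], [0, 0, 0.97], [0, 0, 0], [0, 0, 0], [0, 0, 0]], jaw=[0, 0, 0, 0, 0, 0])

```text
clock: 35.5
position: [0.649, 0.2086, 0.2342]
ee_rot: [0.768, 0.64, -0.0, 0.0]
ft_force: [-0.8, -0.1, -0.1]
grip_width: 0.002
grasp_force: 0.0
```

```bash
python3 - <<'E'
from plan import plan
plan([(.6527,.209,.152,-10.5)])
from workcell import optics; import cv2
a=optics.camera("side")["color"][:,:,::-1]; cv2.imwrite("pics/s7.png",a)
E
```

```text
now [0.649  0.2086 0.2342] -10.38 t 35.5 tilt 0.05
-> (0.6527, 0.209, 0.152, -10.5) 4 rows
 T [[0.01,0.04,0.82],[0.01,0.03,0.82],[0.01,0.04,0.82],[0.01,0.03,0.83]]  Rz [0.01, 0.01, 0.0, 0.01]
```

Descend behind the tab, watching force.

Emit:
jog_arm(translation=[[0, 0.06, 0.6], [0, 0.06, 0.6], [0, 0.04, 0.6], [0, 0, 0.6], [0, 0, 0.5], [0, 0, 0.35], [0, 0, 0]], dr=[[0, 0, 0], [0, 0, 0], [0, 0, 0], [0, 0, 0], [0, 0, 0], [0, 0, 0], [0, 0, 0]], jaw=[0, 0, 0, 0, 0, 0, 0])

```text
clock: 36.25
position: [0.6525, 0.2086, 0.1516]
ee_rot: [0.768, 0.64, -0.001, -0.0]
ft_force: [-0.1, 0.3, -0.0]
grip_width: -0.0
grasp_force: 0.0
```

Emit:
jog_arm(translation=[[0, -0.3, 0], [0, -0.35, 0], [0, -0.35, -0.03], [0, -0.35, -0.05], [0, -0.35, -0.05], [0, -0.35, -0.07], [0, -0.35, -0.07], [0, 0, 0]], dr=[[0, 0, 0], [0, 0, 0], [0, 0, 0], [0, 0, 0], [0, 0, 0], [0, 0, 0], [0, 0, 0], [0, 0, 0]], jaw=[0, 0, 0, 0, 0, 0, 0, 0])

```text
clock: 37.05
position: [0.5929, 0.2204, 0.1605]
ee_rot: [0.768, 0.64, -0.0, -0.0]
ft_force: [0.3, 0.0, -0.1]
grip_width: 0.004
grasp_force: 0.0
```

Emit:
jog_arm(translation=[[0, -0.35, -0.05], [0, -0.35, -0.05], [0, -0.35, 0], [0, -0.35, 0]], dr=[[0, 0, 0], [0, 0, 0], [0, 0, 0], [0, 0, 0]], jaw=[0, 0, 0, 0])

```text
clock: 37.45
position: [0.5589, 0.2262, 0.1625]
ee_rot: [0.768, 0.64, -0.0, 0.0]
ft_force: [1.5, -0.0, -0.7]
grip_width: -0.001
grasp_force: 0.3
```

```bash
python3 - <<'E'
from workcell import optics; import cv2
a=optics.camera("side")["color"][:,:,::-1]; b=optics.camera("scene")["color"][:,:,::-1]
f=lambda im: cv2.resize(im,(400,400),interpolation=cv2.INTER_CUBIC)
cv2.imwrite("pics/s8.png",cv2.hconcat([f(a[130:260,150:280]),f(b[140:290,130:280])]))
E
```

```text
(no output)
```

View pics/s8.png

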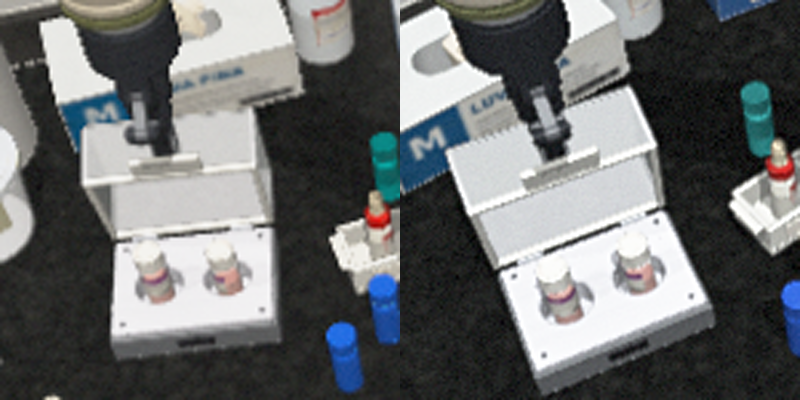

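The fingers sit behind the tab with the hood near upright, so the push works (force 1.5 N). Continuing forward and down.

Emit:
jog_arm(translation=[[0, -0.35, 0], [0, -0.35, 0.05], [0, -0.35, 0.08], [0, -0.35, 0.1], [0, -0.3, 0.12], [0, -0.3, 0.15], [0, -0.2, 0.15]], dr=[[0, 0, 0], [0, 0, 0], [0, 0, 0], [0, 0, 0], [0, 0, 0], [0, 0, 0], [0, 0, 0]], jaw=[0, 0, 0, 0, 0, 0, 0])

```text
clock: 38.25
position: [0.5049, 0.2362, 0.146]
ee_rot: [0.768, 0.64, -0.0, 0.0]
ft_force: [0.2, 0.3, 0.2]
grip_width: 0.002
grasp_force: 0.0
```

Emit:
jog_arm(translation=[[0, 0, 0], [0, 0, 0], [0, 0, 0], [0, 0, 0], [0, 0, 0], [0, 0, 0], [0, 0, 0], [0, 0, 0], [0, 0, 0], [0, 0, 0]], dr=[[0, 0, 0], [0, 0, 0], [0, 0, 0], [0, 0, 0], [0, 0, 0], [0, 0, 0], [0, 0, 0], [0, 0, 0], [0, 0, 0], [0, 0, 0]], jaw=[0, 0, 0, 0, 0, 0, 0, 0, 0, 0])

```text
clock: 39.25
position: [0.5057, 0.236, 0.1463]
ee_rot: [0.768, 0.64, 0.0, 0.0]
ft_force: [-0.2, 0.6, 0.3]
grip_width: 0.004
grasp_force: 0.4
```

Emit:
jog_arm(translation=[[0, 0, -0.3], [0, 0, -0.6], [0, 0, -1], [0, 0, -1], [0, 0, -1], [0, 0, -1], [0, 0, 0], [0, 0, 0], [0, 0, 0], [0, 0, 0]], dr=[[0, 0, 0], [0, 0, 0], [0, 0, 0], [0, 0, 0], [0, 0, 0], [0, 0, 0], [0, 0, 0], [0, 0, 0], [0, 0, 0], [0, 0, 0]], jaw=[0, 0, 0, 0, 0, 0, 0, 0, 0, 0])

```text
clock: 40.25
position: [0.5054, 0.2357, 0.2681]
ee_rot: [0.768, 0.64, -0.001, -0.0]
ft_force: [-0.8, 0.6, -0.5]
grip_width: 0.002
grasp_force: 0.0
```

Emit:
jog_arm(translation=[[-1, 0, 0], [-1, 0, 0], [-1, 0, 0], [-1, 0, 0], [-1, 0, 0], [-1, 0, 0], [-1, 0, 0], [-1, 0, 0], [0, 0, 0], [0, 0, 0]], dr=[[0, 0, 0], [0, 0, 0], [0, 0, 0], [0, 0, 0], [0, 0, 0], [0, 0, 0], [0, 0, 0], [0, 0, 0], [0, 0, 0], [0, 0, 0]], jaw=[0, 0, 0, 0, 0, 0, 0, 0, 0, 0])

```text
clock: 41.25
position: [0.4693, 0.0392, 0.2685]
ee_rot: [0.769, 0.64, -0.0, -0.0]
ft_force: [-1.0, 0.6, -0.3]
grip_width: -0.005
grasp_force: 0.0
```

Emit:
jog_arm(translation=[[0, 0, 0], [0, 0, 0], [0, 0, 0], [0, 0, 0], [0, 0, 0], [0, 0, 0], [0, 0, 0], [0, 0, 0], [0, 0, 0], [0, 0, 0]], dr=[[0, 0, 0], [0, 0, 0], [0, 0, 0], [0, 0, 0], [0, 0, 0], [0, 0, 0], [0, 0, 0], [0, 0, 0], [0, 0, 0], [0, 0, 0]], jaw=[0, 0, 0, 0, 0, 0, 0, 0, 0, 0])

```text
clock: 42.25
position: [0.4695, 0.0393, 0.2688]
ee_rot: [0.768, 0.64, -0.0, 0.0]
ft_force: [-0.2, -0.5, 0.8]
grip_width: 0.0
grasp_force: 0.0
```

The picture allowance is used up, so I'll check the hood numerically by finding the white tab in both cameras and triangulating it.

```bash
python3 - <<'E'
from h import *; from workcell import optics; import cv2
Y=np.radians(-10.5); ex=np.array([np.cos(Y),np.sin(Y),0]); ey=np.array([-np.sin(Y),np.cos(Y),0]); C=np.array([.514,.2345,0])
for n,fn in(("scene","pics/scene0.png"),("side","pics/side0.png")):
    c=optics.camera(n); g=cv2.cvtColor(c["color"],cv2.COLOR_RGB2GRAY); g0=cv2.cvtColor(cv2.imread(fn),cv2.COLOR_BGR2GRAY)
    def pr(x,y,z): p=c["mtx"]@(c["R"]@(C+x*ex+y*ey+[0,0,z])+c["t"]); return p[:2]/p[2]
    u=pr(-.07,0,.0465); print(n,"tab px",u.round(1))
    # profile along x' through tab at its shut height, now and at start
    for nm,yy in(("tab",0),("beside",.05)):
        P=[(x,pr(x,yy,.0465)) for x in np.arange(-.105,-.045,.005)]
        s=lambda im: [int(cv2.getRectSubPix(im,(1,1),(float(q[0]),float(q[1])))[0,0]) for _,q in P]
        print(nm,"now",s(g),"start",s(g0))
    P=[pr(-.072,y,.0465) for y in np.arange(-.05,.051,.01)]
    print("across",[int(cv2.getRectSubPix(g,(1,1),(float(q[0]),float(q[1])))[0,0]) for q in P])
    q=pr(.09,0,.11); a=(slice(int(q[1])-4,int(q[1])+5),slice(int(q[0])-4,int(q[0])+5)); print("open-hood patch now/start",g[a].mean().round(),g0[a].mean().round())
E
```

```text
scene tab px [215.  270.7]
tab now [29, 27, 24, 17, 166, 254, 207, 215, 210, 252, 223, 173] start [25, 31, 25, 21, 27, 73, 64, 28, 92, 146, 217, 248]
beside now [30, 30, 27, 26, 31, 76, 89, 88, 92, 150, 203, 172] start [31, 27, 28, 25, 26, 74, 87, 85, 97, 144, 239, 248]
across [86, 87, 228, 215, 224, 220, 225, 212, 100, 86, 87]
open-hood patch now/start 31.0 171.0
side tab px [212.1 240.1]
tab now [44, 43, 37, 31, 172, 242, 215, 206, 230, 242, 214, 183] start [45, 46, 42, 42, 46, 88, 55, 57, 113, 167, 227, 245]
beside now [39, 41, 46, 40, 45, 96, 96, 99, 116, 172, 203, 183] start [38, 39, 46, 44, 47, 98, 102, 103, 128, 177, 236, 245]
across [96, 96, 136, 230, 207, 213, 224, 213, 222, 99, 97]
open-hood patch now/start 42.0 189.0
```

```bash
python3 -c "
from workcell import manip; print(manip.hand_in())"
```

```text
the job is handed in; nothing more can be done
None
```

I handed the job in at about 42 s. The tall bottles were upright in the caddy, the short ones in the cold block and the card flat in the tray in the last overview. The closed hood I checked only numerically, because the picture allowance was used up. The hand-in returned no verdict.

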